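# Load one steel grinding ball into each jar with the one-ball spoon

## Task

Take the wire one-ball spoon from its rest and use it to scoop the two shiny steel balls out of the blue tray one at a time, tipping one into each of the two open dark metal jars. Do not touch the steel balls with the gripper, leave the two orange balls in their places and do not shift the jars or anything else. Finally lay the spoon back on its rest the way it lay.

Things in the scene. Friction and masses are not known exactly. Their poses are not given: they have to be found in the camera images.
- spoon_grip (a point): Centre of the spoon's green handle, a bar 100 long (spoon x) x 14 wide (y) x 12 high (z) mm, to be gripped across its width from above. Spoon axes: x along the handle towards the pocket, z up as it lies on its rest. From the handle's front end a steel wire neck slopes down to the pocket.
- spoon_pocket (a point): Middle of the pocket, 95 mm ahead of spoon_grip along x and 40.5 mm below it: a level, floorless horseshoe of 3 mm steel wire, closed at the back (12 mm behind this point), open at the front. This point is level with the wire's centre line, 1.5 mm above its underside. The wires run 10.5 mm either side of it. Spoon axes. A scooped ball sits here, its centre 4.7 mm above this point.
- spoon_tip (a point): Midway between the two wire tips at the pocket's open front, 9 mm ahead of spoon_pocket, same height and axes; the tips' centre lines are 9.6 mm either side (outside width of the pocket 24 mm).
- rest: Yellow spoon rest, fixed; origin at bench level under its centre. Base 110 (x) x 50 (y) x 6 mm, two forked posts at x = -40 and +40 mm (8 mm thick, 34 wide), fork floors 46 mm high, cheeks to 56 mm, 23 mm apart. The handle lies in both forks, spoon x along rest x, spoon_grip 52 mm above the bench, within 6 mm of the rest's centre. 72 mm free between the posts.
- tray: Blue ball tray, fixed, 64 (x) x 174 (y) mm; origin at bench level under its centre, +x away from the robot. Plate 8 mm thick. Walls to 26 mm height at both y ends (inner faces y = -83, +83) and the +x side (inner face x = +28); the -x side is open, so a spoon can slide in along +x. Four balls sit in dimples at x = +14, y = -60, -20, +20, +60 mm, in any order.
- steel_1_center (a point): Centre of a shiny steel ball, 20 mm in diameter, about 33 g, at first in a dimple of the tray, with its centre 17.4 mm above the bench (9.4 mm above the plate). Its orientation means nothing.
- steel_2_center (a point): Centre of the other steel ball, the same.
- agate_1_center (a point): Centre of an orange agate ball, 20 mm in diameter, 11 g, in a dimple of the tray; to be left there.
- agate_2_center (a point): Centre of the other orange agate ball, the same.
- jar_1_in (a point): Centre of the inner floor of one open, round dark metal jar standing loose on the bench: 56 mm outside diameter, 48 mm inside, 36 mm high, floor 6 mm above the bench (so the rim is 30 mm above this point); 0.25 kg.
- jar_2_in (a point): The same for the other jar.
- bottle: Bystander: clear bottle, 44 mm in diameter, 110 mm high; origin at its foot.
- slidebox: Bystander: flat blue and white box, 85 x 100 x 22 mm; origin under its centre.
- spray: Bystander: white bottle, 60 mm in diameter, 150 mm high; origin at its foot.
- steel_1: The first steel ball itself.
- steel_2: The second steel ball itself.
- spoon: The whole spoon, about 60 g; origin 42 mm below spoon_grip. Its wires pass freely under a ball in the tray when the spoon slides level along the plate (at most 1 mm above it), centred on the ball; lifting then seats the ball. It stays while the spoon is roughly level and rolls out over the tips when they are tipped down over 20 degrees (40 is sure).
- jar_1: The first jar; origin under its centre.
- jar_2: The second jar; origin under its centre.
There are look-alikes about, which are no part of the job. Of the things shaped like the spoon, the green one is meant.

How it is judged:
On the way, in this order (a step that is already met when the one before it is completed fails the run):
1. one steel ball is carried in the spoon's pocket, clear above the tray (((distance between steel_1_center and spoon_pocket below 0.013 m and z of steel_1_center in the frame of spoon_pocket above 0.002 m and height (world z) of steel_1_center above 0.045 m) or (distance between steel_2_center and spoon_pocket below 0.013 m and z of steel_2_center in the frame of spoon_pocket above 0.002 m and height (world z) of steel_2_center above 0.045 m))), for 0.2 s.
2. that ball lies in a jar ((((horizontal distance between steel_1_center and jar_1_in below 0.018 m and z of steel_1_center in the frame of jar_1_in between 0.004 and 0.017 m) or (horizontal distance between steel_1_center and jar_2_in below 0.018 m and z of steel_1_center in the frame of jar_2_in between 0.004 and 0.017 m)) or ((horizontal distance between steel_2_center and jar_1_in below 0.018 m and z of steel_2_center in the frame of jar_1_in between 0.004 and 0.017 m) or (horizontal distance between steel_2_center and jar_2_in below 0.018 m and z of steel_2_center in the frame of jar_2_in between 0.004 and 0.017 m)))), for 0.2 s.
3. the other steel ball is carried in the spoon's pocket, clear above the tray, while the first lies in its jar (((((horizontal distance between steel_1_center and jar_1_in below 0.018 m and z of steel_1_center in the frame of jar_1_in between 0.004 and 0.017 m) or (horizontal distance between steel_1_center and jar_2_in below 0.018 m and z of steel_1_center in the frame of jar_2_in between 0.004 and 0.017 m)) and (distance between steel_2_center and spoon_pocket below 0.013 m and z of steel_2_center in the frame of spoon_pocket above 0.002 m and height (world z) of steel_2_center above 0.045 m)) or (((horizontal distance between steel_2_center and jar_1_in below 0.018 m and z of steel_2_center in the frame of jar_1_in between 0.004 and 0.017 m) or (horizontal distance between steel_2_center and jar_2_in below 0.018 m and z of steel_2_center in the frame of jar_2_in between 0.004 and 0.017 m)) and (distance between steel_1_center and spoon_pocket below 0.013 m and z of steel_1_center in the frame of spoon_pocket above 0.002 m and height (world z) of steel_1_center above 0.045 m)))), for 0.2 s.
4. one steel ball lies in each jar ((((horizontal distance between steel_1_center and jar_1_in below 0.018 m and z of steel_1_center in the frame of jar_1_in between 0.004 and 0.017 m) and (horizontal distance between steel_2_center and jar_2_in below 0.018 m and z of steel_2_center in the frame of jar_2_in between 0.004 and 0.017 m)) or ((horizontal distance between steel_1_center and jar_2_in below 0.018 m and z of steel_1_center in the frame of jar_2_in between 0.004 and 0.017 m) and (horizontal distance between steel_2_center and jar_1_in below 0.018 m and z of steel_2_center in the frame of jar_1_in between 0.004 and 0.017 m)))), for 0.2 s.
At the end, for the whole second after the job is handed in: One steel ball lies on the floor of each jar (centre within 18 mm of the jar's axis and under 17 mm above its floor); the spoon lies in both forks of its rest, pocket end forward as at first (grip within 20 mm along, 8 mm across and 5 mm in height of its place, within 7 degrees); all at rest ((((horizontal distance between steel_1_center and jar_1_in below 0.018 m and z of steel_1_center in the frame of jar_1_in between 0.004 and 0.017 m) and (horizontal distance between steel_2_center and jar_2_in below 0.018 m and z of steel_2_center in the frame of jar_2_in between 0.004 and 0.017 m)) or ((horizontal distance between steel_1_center and jar_2_in below 0.018 m and z of steel_1_center in the frame of jar_2_in between 0.004 and 0.017 m) and (horizontal distance between steel_2_center and jar_1_in below 0.018 m and z of steel_2_center in the frame of jar_1_in between 0.004 and 0.017 m))) and x of spoon_grip in the frame of rest between -0.02 and 0.02 m and y of spoon_grip in the frame of rest between -0.008 and 0.008 m and z of spoon_grip in the frame of rest between 0.047 and 0.057 m and angle between the x axis of spoon_grip and the x axis of rest, either way round below 0.12 rad and x of spoon_pocket in the frame of rest above 0.05 m and linear speed of each of spoon, steel_1, steel_2, jar_1, jar_2 below 0.03 m/s); the robot touches nothing.
It fails at once if the gripper touches a steel ball (contact force between the fingers and steel_1 above 0.3 N or contact force between the fingers and steel_2 above 0.3 N).
It fails at once if an orange ball leaves its dimple (moves more than 8 mm) (distance of any of agate_1_center, agate_2_center from where it was at the start of the episode above 0.008 m).
It fails at once if a jar is shifted by more than 20 mm or tipped by more than 20 degrees (distance of any of jar_1, jar_2 from where it was at the start of the episode above 0.02 m or angle between any of jar_1, jar_2's own z axis and vertical above 0.35 rad).
It fails at once if a bystander is moved by more than 20 mm or tipped by more than 20 degrees (distance of any of bottle, slidebox, spray from where it was at the start of the episode above 0.02 m or angle between any of bottle, slidebox, spray's own z axis and vertical above 0.35 rad).
It also fails if it takes over 72 s, if anything falls off the work surface, if the arm or the gripper's body presses on something with over 40 N, if the wrist force passes 120 N, or if a joint passes its speed limit or range.

## Robot

A 6-joint arm with a two-finger parallel gripper is mounted at the origin on the work surface. World frame = base frame: x ahead of the robot, y to its left, z up, the work surface at z = 0. Lengths are in m, angles in rad, forces in N, time in s.
With the tool pointing down it reaches from about 0.3 to 0.775 m from the base axis. Payload 14.6 kg.
Tool frame: the origin (TCP) lies on the centre line of the jaws, within the pads' length; the fingertips stand 19 mm ahead of it and the grasp point (between the pads) is the TCP; z points along the fingers, y is the direction in which the jaws open and shut (so a half turn about z gives the same grasp; the last joint's range is limited). The gripper opens to 94 mm and grips with 3 to 60 N. Pads are 16 mm wide; open, the fingers measure 119 mm over their backs; the gripper's body (75 mm by 177 mm) begins 78 mm behind the grasp point.
Start: joints at [1.068, 0.3, 1.521, -0, 1.321, -0.067], TCP at [0.232, 0.499, 0.188] pointing down, gripper open.
Joint ranges: [-3.03, 3.03], [-0.79, 2.21], [0.23, 2.52], [-1.04, 4.18], [0, 3.07], [-2.55, 2.55]. Speed limits (rad/s): [2.22, 2.22, 2.57, 3.14, 3.14, 3.14].

## Interface

Orientations are given as [roll, pitch, yaw] about the fixed x, y, z axes, in that order (R = Rz(yaw) Ry(pitch) Rx(roll)).
In Python, from station import ctrl gives the robot as it stands. The module is installed in compiled form; this text tells all that it offers.
- The arm moves only by the shell command python3 -m creep 'ROWS' [FORCE]. ROWS is a JSON object of lists of equal length, an entry for each row: "translation": the shift along the world's x, y, z in mm, a list of three; "yaw": the turn about the world's z in rad; "gripper": the closure in counts, from 0 (fully open) to 255 (shut). A call has 1 to 5 rows; each row is the pose to reach, as a shift and turn from the pose measured when the call began; what a row does not reach only later rows make up. A row lasts 1/12 s, in which the tool goes at most 41.7 mm and 7.16 degrees, less where a joint would pass 70% of its speed; a pose out of reach is approached as far as the arm can. A call with a gripper value outside its range is refused whole. The fingers move at their own pace and stop on an object; FORCE is the grip in N (left out, the last holds). Time passes only in rows, so rows that repeat a pose let the fingers close. It gives the time, the measured TCP pose, the force and the opening at its end, in the units of the state.
- ctrl.get_obs(): the state, without advancing time (a new reading comes with each control period).
- ctrl.camera(name): name is "side" or "top"; returns a dict with "pixels" (420x560x3 uint8, red, green, blue), "depth" (420x560 float32, m along the optical axis (not along the pixel's ray), 0 where there is no reading), "fx", "fy", "cx", "cy" (pixels), "R" (3x3) and "t" (3): a world point X has camera coordinates R X + t. Camera axes: x right, y down, z forward; pixel columns grow to the right and rows downward; lengths in m; the calibration is good to about 2 mm. A picture is of the moment at which its call begins.
- ctrl.hand_in(): hands the job in, once; it reports no verdict.
The state is a dict: "time_s": time; "qpos": joint angles; "joint_vel": joint speeds; "tau": joint torques, N m; "ee_pos": TCP position; "eef_rot": TCP orientation; "force": force on the tool from outside, world axes, zero at the start; "moment": the same for the moment, N m; "grip_width": finger opening in m.
Only numpy, scipy, OpenCV 4.12 (cv2) and the standard library are available. Lean on these libraries where they do the work, as an engineer would, in place of code of your own. Each camera call takes 0.05 s, during which the arm holds its last target. There are 200 camera calls.

## Working session

There is one attempt and no reset: what is moved stays moved. The work goes in short steps, Python scripts to look and compute and a shell command to move; the robot and the scene stay as the last step left them, time stands still between calls to the robot, and variables do not carry over. Pictures are saved under pics/ and viewed, about 8 in all and at most 12, crops included, and the job is handed in when it is done.

```bash
mkdir -p pics; cat > h.py <<'E'
import numpy as np, cv2
from station import ctrl
def snap(n,name,crop=None,s=1):
    c=ctrl.camera(n); np.savez('pics/%s.npz'%name,**c)
    im=c['pixels'][:,:,::-1]
    if crop: x0,y0,x1,y1=crop; im=im[y0:y1,x0:x1]
    cv2.imwrite('pics/%s.png'%name,cv2.resize(im,None,fx=s,fy=s,interpolation=cv2.INTER_CUBIC)); return c
def proj(c,X):
    p=c['R']@np.array(X)+c['t']; return [round(float(v),1) for v in (c['fx']*p[0]/p[2]+c['cx'],c['fy']*p[1]/p[2]+c['cy'])]
def onz(c,u,v,z):  # pixel ray meets height z
    d=c['R'].T@np.array([(u-c['cx'])/c['fx'],(v-c['cy'])/c['fy'],1]); o=-c['R'].T@np.array(c['t'])
    return np.round((o+d*(z-o[2])/d[2]),4)
def dep(c,u,v):
    d=c['depth'][int(v),int(u)]; return np.round(c['R'].T@(d*np.array([(u-c['cx'])/c['fx'],(v-c['cy'])/c['fy'],1])-c['t']),4)
E
python3 - <<'E'
from h import *
for n in('top','side'):
    c=snap(n,n+'0',s=1.42); print(n,-np.array(c['R']).T@c['t'],c['fx'],c['R'])
print(ctrl.get_obs())
E
```

```text
top [ 0.39400122 -0.04702125  1.01601508] 405.4930807938684 [[ 0.01164824 -0.99951253  0.028966  ]
 [-0.9888995  -0.01580616 -0.14774281]
 [ 0.14812863 -0.02692352 -0.98860155]]
side [ 0.06863334 -0.81501778  1.18515753] 467.6704690782336 [[ 0.86610086 -0.49965593  0.01460329]
 [-0.38236964 -0.68104871 -0.62447266]
 [ 0.32196702  0.53527245 -0.78091014]]
{'time_s': 0.1, 'qpos': array([ 1.06836571e+00,  3.00408692e-01,  1.52149689e+00, -1.70960853e-05,
        1.32066870e+00, -6.65856226e-02]), 'joint_vel': array([ 0.00062706, -0.00044818, -0.00096148,  0.00037956, -0.00230526,
       -0.00238897]), 'tau': array([ 1.86345904e-03, -5.32639396e+01, -3.53285766e+01,  7.09154550e-02,
        2.34928261e-02, -1.79582241e-05]), 'ee_pos': array([0.2320831 , 0.49837541, 0.18735618]), 'eef_rot': array([-3.14061210e+00, -4.87908893e-05,  2.70575188e+00]), 'force': array([ 0.56651311,  0.03096544, -0.39687973]), 'moment': array([-0.02696838,  0.01573166,  0.04144235]), 'grip_width': 0.09393689532273373}
```

View pics/top0.png

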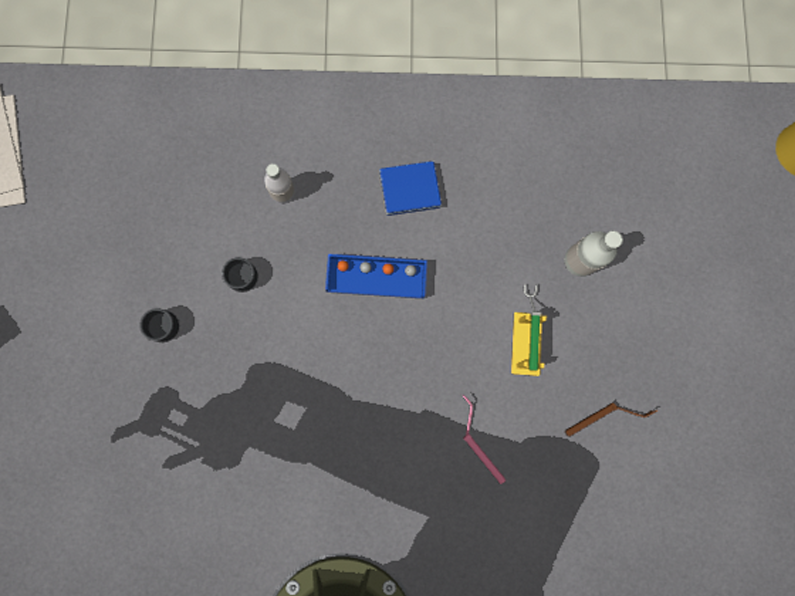

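View pics/side0.png

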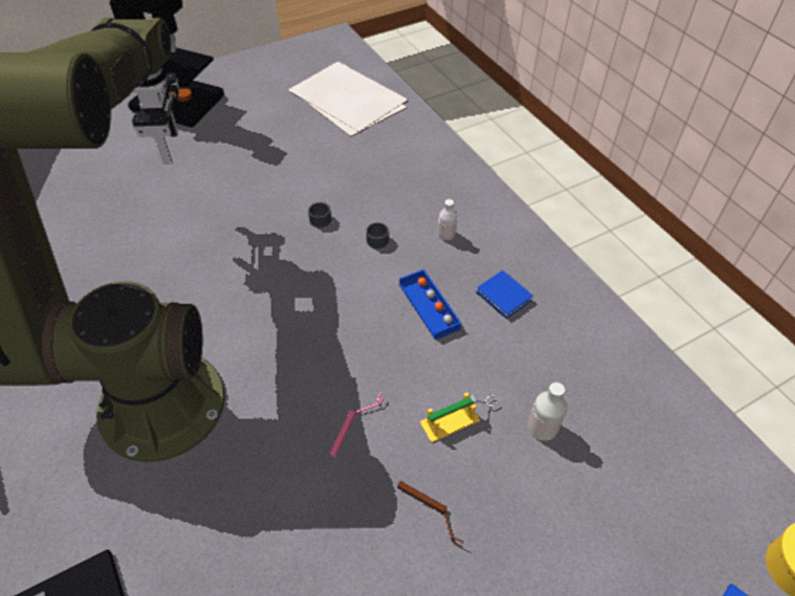

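```bash
python3 - <<'E'
import numpy as np,cv2
a=np.load('pics/top0.npz')['pixels'][:,:,::-1]; b=np.load('pics/side0.npz')['pixels'][:,:,::-1]
r=lambda im,x0,y0,x1,y1,s:cv2.resize(im[y0:y1,x0:x1],None,fx=s,fy=s,interpolation=cv2.INTER_CUBIC)
o=np.zeros((600,800,3),np.uint8)
p=r(a,95,172,310,244,3.7);o[:p.shape[0],:p.shape[1]]=p
p=r(a,345,195,410,268,4.5);o[270:270+p.shape[0],:p.shape[1]]=p
p=r(b,275,180,375,250,4.5);o[270:270+p.shape[0],300:300+p.shape[1]]=p
cv2.imwrite('pics/m1.png',o)
E
```

```text
(no output)
```

View pics/m1.png

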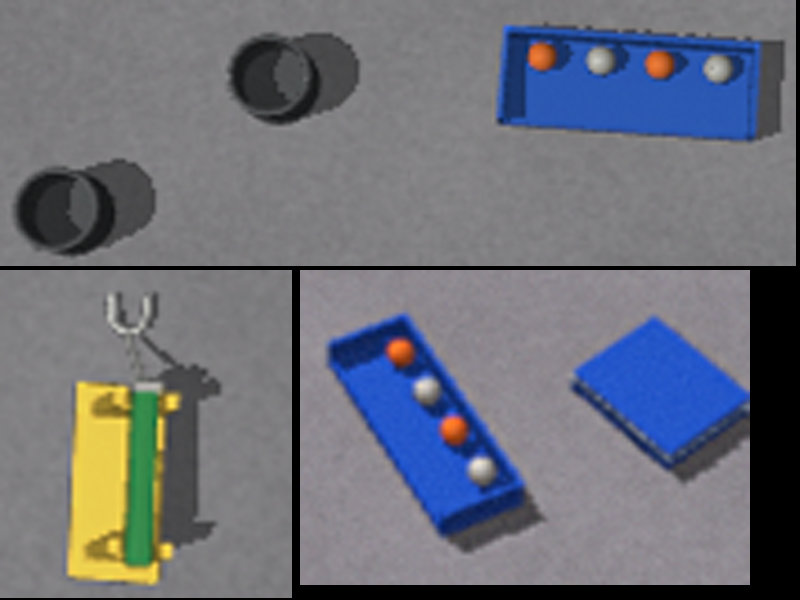

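```bash
cat >> h.py <<'E'
def cloud(c):
    v,u=np.mgrid[0:420,0:560]; d=c['depth']; P=np.stack([(u-c['cx'])/c['fx']*d,(v-c['cy'])/c['fy']*d,d],-1)
    return (P-c['t'])@np.array(c['R']), d>0
def rect(Q):
    m=Q[:,:2]; r=cv2.minAreaRect((m*1000).astype(np.float32)); return np.round(r[0],1),np.round(r[1],1),round(r[2],1),len(Q)
def green(c):
    p=c['pixels'].astype(int); return (p[...,1]>p[...,0]*1.8)&(p[...,1]>p[...,2]*1.4)&(p[...,1]>60)
E
cat > meas.py <<'E'
from h import *
for n in('top','side'):
    c=dict(np.load('pics/%s0.npz'%n)); P,ok=cloud(c); p=c['pixels'].astype(int); z=P[...,2]; x=P[...,0]; y=P[...,1]
    print(n,'bench z',np.median(z[ok&(abs(z)<.01)]))
    g=green(c)&ok; print('handle',rect(P[g&(z>.05)]),np.median(z[g]))
    hs=P[g&(z>.05)]; print(' axis',np.polyfit(hs[:,0],hs[:,1],1), hs.mean(0))
    yl=(p[...,0]>1.6*p[...,2])&(p[...,1]>1.4*p[...,2])&ok&(abs(x-.36)<.12)&(abs(y+.25)<.1); print('rest base',rect(P[yl&(z<.012)]))
    bl=(p[...,2]>1.5*p[...,0])&ok&(abs(y)<.13)&(x>.4)&(x<.57); print('tray',rect(P[bl]),'top walls',rect(P[bl&(z>.02)]))
    for yc in((.1,.3) if n=='top' else ()):pass
    d=ok&(z>.028)&(z<.042)&(y>.1)&(y<.45)&(x>.3)&(x<.6)&(p.sum(-1)<260)
    k,l=cv2.connectedComponents(d.astype(np.uint8),connectivity=8)
    for i in range(1,k):
        if (l==i).sum()>15: print('rim',cv2.minEnclosingCircle((P[l==i][:,:2]*1000).astype(np.float32)),rect(P[l==i]))
c=dict(np.load('pics/top0.npz'))
for u,v in((542,56),(601,60),(660,65),(718,68)): print('ball',onz(c,95+u/3.7,172+v/3.7,.0174))
print('traycorners',[onz(c,95+u/3.7,172+v/3.7,.026) for u,v in((506,26),(760,42),(752,140),(497,122))])
c=dict(np.load('pics/side0.npz'))
for u,v in((401,352),(427,390),(454,431),(482,470)): print('ball side',onz(c,275+(u-300)/4.5,180+(v-270)/4.5,.0174))
E
python3 meas.py
```

```text
top bench z -0.0003581044616000902
handle (array([ 483.4, -318. ]), array([14.2, 89.4]), 87.7, 196) 0.05761038002283546
 axis [-0.06136402 -0.28850815] [ 0.48209351 -0.31809134  0.05758873]
rest base (array([ 454.5, -320.1]), array([57.4, 50.3]), 89.0, 267)
tray (array([568.2, -66.2]), array([123.8,   5.7]), 88.9, 75) top walls (array([0., 0.]), array([0., 0.]), 0.0, 0)
rim ((595.0659790039062, 186.9049072265625), 26.400829315185547) (array([584.2, 186.9]), array([52.2, 29.5]), 89.8, 59)
rim ((505.818115234375, 320.4303283691406), 27.423168182373047) (array([506.7, 319.9]), array([52.7, 51.6]), 45.8, 116)
side bench z -0.0013774385865006245
handle (array([ 480.5, -320. ]), array([14.4, 92.2]), 87.0, 142) 0.05615410562924905
 axis [-0.06604447 -0.28886583] [ 0.47884687 -0.32049101  0.05609667]
rest base (array([ 453.9, -308.7]), array([71.3, 51.6]), 88.9, 212)
tray (array([568.5, -49.6]), array([161.1,   7.6]), 87.5, 81) top walls (array([0., 0.]), array([0., 0.]), 0.0, 0)
rim ((501.0686950683594, 317.7596740722656), 28.947559356689453) (array([497.1, 315.2]), array([44.8, 56.2]), 23.4, 48)
rim ((592.7593994140625, 185.11495971679688), 30.718441009521484) (array([583.9, 184.7]), array([29.7, 60.3]), 2.4, 38)
ball [0.6165 0.0078 0.0174]
ball [ 0.6144 -0.0323  0.0174]
ball [ 0.6117 -0.0725  0.0174]
ball [ 0.6103 -0.112   0.0174]
traycorners [array([0.6348, 0.032 , 0.026 ]), array([ 0.6269, -0.1398,  0.026 ]), array([ 0.5596, -0.1345,  0.026 ]), array([0.5689, 0.0362, 0.026 ])]
ball side [0.6159 0.0064 0.0174]
ball side [ 0.6138 -0.0331  0.0174]
ball side [ 0.6109 -0.0742  0.0174]
ball side [ 0.6097 -0.1129  0.0174]
```

```bash
sed -i 's/abs(x-.36)<.12/abs(x-.48)<.09/; s/abs(y+.25)<.1/abs(y+.31)<.1/; s/(y>.1)&(y<.45)&(x>.3)&(x<.6)/(y>.1)\&(y<.45)\&(x>.4)\&(x<.7)/; s/(abs(y)<.13)&(x>.4)&(x<.57)/(abs(y+.05)<.13)\&(x>.5)\&(x<.655)/' meas.py; sed -i 's/^for u,v in((542/print("handle ends",onz(c,345+146\/4.5,195+118\/4.5,.058),onz(c,345+138\/4.5,195+296\/4.5,.058),"tips",onz(c,345+112\/4.5,195+24\/4.5,.0115),onz(c,345+151\/4.5,195+24\/4.5,.0115),"base corners",[onz(c,345+u\/4.5,195+(v-270)\/4.5,.006) for u,v in((78,382),(68,577),(158,583))])\n&/' meas.py; python3 meas.py|grep -v ball
```

```text
top bench z -0.0003581044616000902
handle (array([ 483.4, -318. ]), array([14.2, 89.4]), 87.7, 196) 0.05761038002283546
 axis [-0.06136402 -0.28850815] [ 0.48209351 -0.31809134  0.05758873]
rest base (array([ 484.9, -323.9]), array([ 60.9, 110.4]), 86.3, 544)
tray (array([603.5, -52. ]), array([177.6,  72. ]), 87.0, 1715) top walls (array([601. , -49.9]), array([174. ,  64.2]), 86.6, 228)
rim ((597.1846313476562, 188.29476928710938), 27.739086151123047) (array([597.6, 187.2]), array([53.8, 52.1]), 33.7, 115)
rim ((505.818115234375, 320.4303283691406), 27.423168182373047) (array([506.7, 319.9]), array([52.7, 51.6]), 45.8, 116)
side bench z -0.0013774385865006245
handle (array([ 480.5, -320. ]), array([14.4, 92.2]), 87.0, 142) 0.05615410562924905
 axis [-0.06604447 -0.28886583] [ 0.47884687 -0.32049101  0.05609667]
rest base (array([ 486.1, -311.4]), array([ 71.4, 114.3]), 84.7, 424)
tray (array([604.7, -42.8]), array([201.7,  81. ]), 86.8, 976) top walls (array([600. , -52.9]), array([178.2,  65.1]), 87.2, 143)
rim ((501.0686950683594, 317.7596740722656), 28.947559356689453) (array([497.1, 315.2]), array([44.8, 56.2]), 23.4, 48)
rim ((595.173583984375, 185.90399169921875), 31.95099449157715) (array([595. , 184.2]), array([54.4, 55. ]), 24.2, 63)
handle ends [ 0.5296 -0.3225  0.058 ] [ 0.4349 -0.3158  0.058 ] tips [ 0.5894 -0.318   0.0115] [ 0.5898 -0.3402  0.0115] base corners [array([ 0.5398, -0.299 ,  0.006 ]), array([ 0.4306, -0.2912,  0.006 ]), array([ 0.4279, -0.3413,  0.006 ])]
traycorners [array([0.6348, 0.032 , 0.026 ]), array([ 0.6269, -0.1398,  0.026 ]), array([ 0.5596, -0.1345,  0.026 ]), array([0.5689, 0.0362, 0.026 ])]
```

```bash
R='{"translation":[[12,-39,0],[24,-78,0],[36,-117,0],[48,-156,0],[60,-195,0]],"yaw":[0.08,0.08,0.08,0.09,0.09],"gripper":[0,0,0,0,0]}'
python3 -m creep '{"translation":[[12,-39,0],[24,-78,0],[36,-117,0],[48,-156,0],[60,-195,0]],"yaw":[0.02,0.04,0.06,0.08,0.09],"gripper":[0,0,0,0,0]}' 20
python3 -m creep '{"translation":[[12,-39,0],[24,-78,0],[36,-117,0],[48,-156,0],[60,-195,0]],"yaw":[0.02,0.04,0.06,0.08,0.09],"gripper":[0,0,0,0,0]}'
python3 -m creep '{"translation":[[12,-39,0],[24,-78,0],[36,-117,0],[48,-156,0],[60,-195,0]],"yaw":[0.02,0.04,0.06,0.08,0.09],"gripper":[0,0,0,0,0]}'
```

```text
time_s: 0.52
ee_pos: [0.2919, 0.3015, 0.187]
eef_rot: [-3.14, -0.0, 2.797]
force: [0.6, -0.8, 0.0]
grip_width: 0.0936
time_s: 0.93
ee_pos: [0.3518, 0.1046, 0.1871]
eef_rot: [-3.14, 0.0, 2.889]
force: [1.0, 0.1, -0.1]
grip_width: 0.094
time_s: 1.35
ee_pos: [0.4117, -0.0926, 0.1871]
eef_rot: [-3.14, 0.0, 2.98]
force: [0.3, 0.2, 0.0]
grip_width: 0.094
```

```bash

python3 -m creep '{"translation":[[12,-38,0],[24,-76,0],[36,-114,0],[48,-152,0],[60,-190,0]],"yaw":[0.02,0.04,0.06,0.08,0.095],"gripper":[60,60,60,60,60]}'
python3 -m creep '{"translation":[[11,-37,0],[11,-37,-35],[11,-37,-70],[11,-37,-90],[11,-37,-90]],"yaw":[0,0,0,0,0],"gripper":[60,60,60,60,60]}'
python3 - <<'E'
from h import *
c=snap('top','t1',(330,160,430,280),5)
P,ok=cloud(c);print(ctrl.get_obs()['ee_pos'],ctrl.get_obs()['eef_rot'])
E
```

```text
time_s: 1.77
ee_pos: [0.4718, -0.2847, 0.1867]
eef_rot: [-3.141, -0.0, 3.075]
force: [0.5, 0.6, 0.4]
grip_width: 0.0724
time_s: 2.18
ee_pos: [0.4807, -0.3204, 0.0918]
eef_rot: [3.138, -0.007, 3.075]
force: [-0.1, -0.0, -1.1]
grip_width: 0.0721
[ 0.48182594 -0.32108464  0.09493058] [ 3.14013966 -0.00369959  3.07532035]
```

View pics/t1.png

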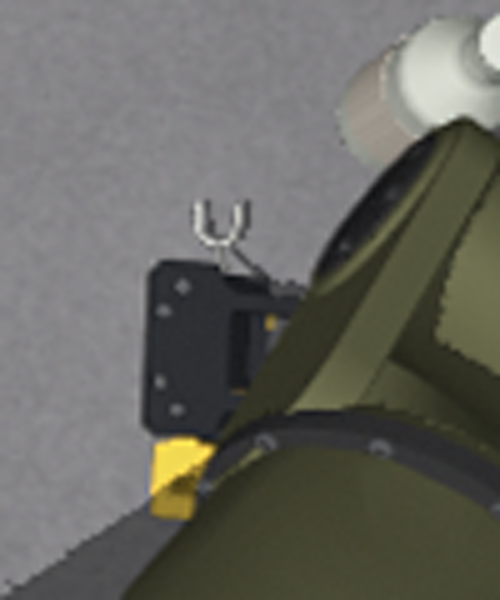

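```bash

python3 -m creep '{"translation":[[1,1,-20],[1,1,-36],[1,1,-43],[1,1,-43],[1,1,-43]],"yaw":[0,0,0,0,0],"gripper":[60,60,60,60,120]}' 20
python3 -m creep '{"translation":[[0,0,0],[0,0,0],[0,0,0],[0,0,0],[0,0,0]],"yaw":[0,0,0,0,0],"gripper":[255,255,255,255,255]}' 50
python3 -m creep '{"translation":[[0,0,0],[0,0,0],[0,0,5],[0,0,20],[0,0,30]],"yaw":[0,0,0,0,0],"gripper":[255,255,255,255,255]}'
```

```text
time_s: 2.65
ee_pos: [0.4834, -0.3204, 0.0535]
eef_rot: [3.141, -0.002, 3.075]
force: [0.3, 0.1, 0.7]
grip_width: 0.0683
time_s: 3.07
ee_pos: [0.4835, -0.3205, 0.0538]
eef_rot: [3.141, -0.002, 3.076]
force: [1.1, 1.1, 0.0]
grip_width: 0.0353
time_s: 3.48
ee_pos: [0.4836, -0.3206, 0.0849]
eef_rot: [3.141, -0.002, 3.075]
force: [0.4, 0.4, 0.0]
grip_width: 0.0027
```

```bash

python3 -m creep '{"translation":[[0,0,0],[0,0,0],[0,0,0],[0,0,0],[0,0,0]],"yaw":[0,0,0,0,0],"gripper":[150,150,150,150,150]}' 50
python3 - <<'E'
from h import *
c=snap('side','s1',(280,210,440,330),5)
E
```

```text
time_s: 3.9
ee_pos: [0.4834, -0.3204, 0.0843]
eef_rot: [3.141, -0.003, 3.075]
force: [0.6, 0.8, 0.3]
grip_width: 0.0319
```

View pics/s1.png

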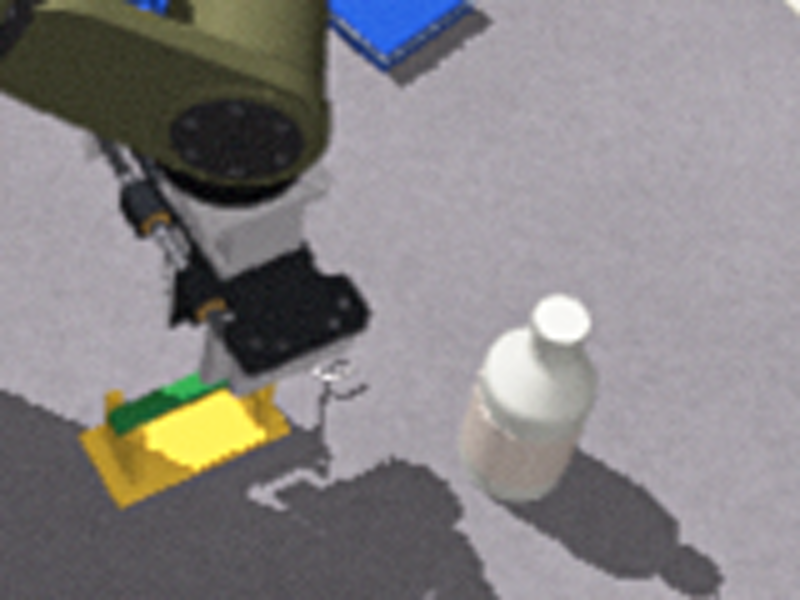

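The handle (crop ~(165,405)) still lies in both forks; the fingers closed above it. I'll go down again and let them close fully.

```bash

python3 -m creep '{"translation":[[0,0,-15],[0,0,-28],[0,0,-33],[0,0,-33],[0,0,-33]],"yaw":[0,0,0,0,0],"gripper":[150,150,150,150,150]}' 50
python3 -m creep '{"translation":[[0,0,0],[0,0,0],[0,0,0],[0,0,0],[0,0,0]],"yaw":[0,0,0,0,0],"gripper":[255,255,255,255,255]}' 50
```

```text
time_s: 4.37
ee_pos: [0.4835, -0.3205, 0.0515]
eef_rot: [3.141, -0.003, 3.075]
force: [0.1, -0.6, 1.0]
grip_width: 0.0385
time_s: 4.78
ee_pos: [0.4836, -0.3206, 0.0518]
eef_rot: [3.141, -0.002, 3.075]
force: [-0.2, -0.1, 0.5]
grip_width: 0.0088
```

```bash

python3 -m creep '{"translation":[[0,0,0],[0,0,0]],"yaw":[0,0],"gripper":[255,255]}' 50
python3 - <<'E'
from h import *
c=snap('side','s2',(280,210,440,330),5);print(ctrl.get_obs()['grip_width'])
E
```

```text
time_s: 4.95
ee_pos: [0.4836, -0.3206, 0.0519]
eef_rot: [3.141, -0.002, 3.075]
force: [0.2, 0.1, 1.0]
grip_width: 0.0006
0.0009473576908232638
```

View pics/s2.png

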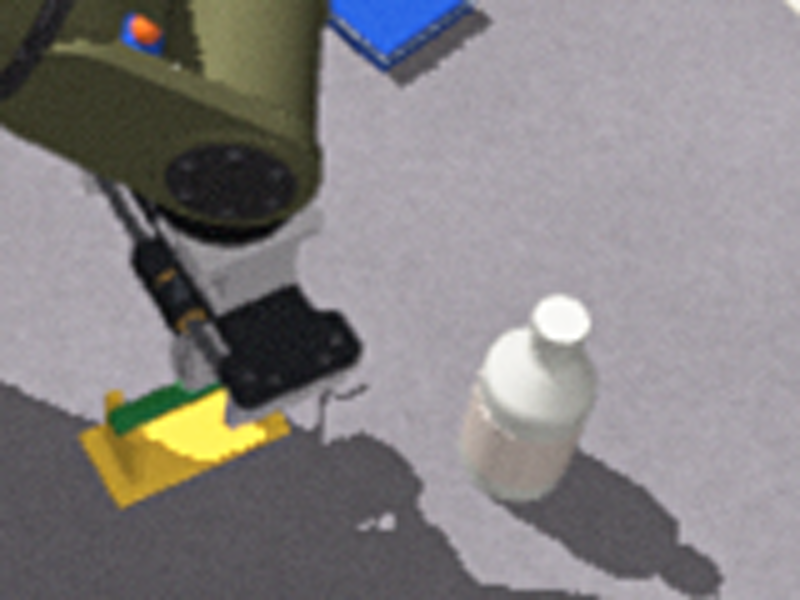

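```bash
python3 - <<'E'
from h import *
o=ctrl.get_obs(); print(o['ee_pos'],o['eef_rot'],o['qpos'])
c=dict(np.load('pics/s2.npz'))
for X in ([.4836,-.3206,.052],[.4836,-.3206,.033],[.4836,-.3206,.13],[.434,-.317,.052],[.533,-.324,.052]):
    u,v=proj(c,X); print(X,(u-280)*5,(v-210)*5)
P,ok=cloud(c); g=green(c)&ok; h=P[g&(P[...,2]>.045)&(abs(P[...,1]+.32)<.06)]; print(rect(h),h.mean(0),h[:,2].min(),h[:,2].max())
E
```

```text
[ 0.48360486 -0.32056514  0.05186184] [ 3.14115361e+00 -2.24512918e-03  3.07550953e+00] [-6.48058182e-01  5.10147646e-01  1.56294333e+00 -9.88408810e-04
  1.07061874e+00 -2.15229595e+00]
[0.4836, -0.3206, 0.052] 190.5000000000001 388.49999999999994
[0.4836, -0.3206, 0.033] 188.0000000000001 405.5000000000001
[0.4836, -0.3206, 0.13] 201.50000000000006 314.4999999999999
[0.434, -0.317, 0.052] 110.0 423.0000000000001
[0.533, -0.324, 0.052] 269.00000000000006 354.00000000000006
(array([ 463.5, -319.4]), array([12.1, 59.1]), 85.9, 65) [ 0.45678261 -0.31937273  0.05622211] 0.05150017794288926 0.06073567550295743
```

```bash
python3 - <<'E'
from h import *
c=dict(np.load('pics/s2.npz'))
for a in((330,350),(270,380),(290,310),(240,345),(260,400),(235,410),(205,360),(185,360),(300,240),(240,175),(325,420),(350,390)): print(a,dep(c,280+a[0]/5,210+a[1]/5),c['pixels'][210+a[1]//5,280+a[0]//5])
c=dict(np.load('pics/t1.npz'))
for a in((160,350),(160,275),(160,425),(230,290),(230,420),(240,340),(270,325),(280,345)): print('top',a,dep(c,330+a[0]/5,160+a[1]/5))
E
```

```text
(330, 350) [ 0.4965 -0.4035  0.2065] [22 22 23]
(270, 380) [ 0.4614 -0.4038  0.2088] [43 42 45]
(290, 310) [ 0.4916 -0.3762  0.208 ] [23 26 28]
(240, 345) [ 0.4601 -0.3802  0.2073] [27 25 31]
(260, 400) [ 0.454  -0.4075  0.2018] [46 42 48]
(235, 410) [ 0.4441 -0.4024  0.193 ] [119 115 123]
(205, 360) [ 0.4792 -0.334   0.1068] [89 89 92]
(185, 360) [ 0.4737 -0.3244  0.097 ] [112 107 113]
(300, 240) [ 0.5017 -0.363   0.2448] [154 150 159]
(240, 175) [ 0.451  -0.3714  0.3466] [32 30 30]
(325, 420) [ 0.558  -0.353   0.0006] [175 169 177]
(350, 390) [ 0.5837 -0.3422 -0.0045] [100  98 103]
top (160, 350) [ 0.4852 -0.2375  0.2483]
top (160, 275) [ 0.5142 -0.2379  0.2491]
top (160, 425) [ 0.4563 -0.2365  0.2499]
top (230, 290) [ 0.5085 -0.2643  0.2512]
top (230, 420) [ 0.447  -0.2245  0.3877]
top (240, 340) [ 0.4918 -0.2737  0.2305]
top (270, 325) [ 0.5283 -0.3556  0.0006]
top (280, 345) [ 0.4718 -0.2434  0.3797]
```

```bash

python3 -m creep '{"translation":[[0,0,8],[0,0,18],[0,0,30],[0,0,30]],"yaw":[0,0,0,0],"gripper":[255,255,255,255]}' 50
python3 - <<'E'
from h import *
c=snap('side','s3',(290,240,400,320),7)
P,ok=cloud(c); g=green(c)&ok; h=P[g&(P[...,2]>.03)&(abs(P[...,1]+.32)<.06)]; print(rect(h),h.mean(0),h[:,2].min(),h[:,2].max())
E
```

```text
time_s: 5.33
ee_pos: [0.4847, -0.3214, 0.0852]
eef_rot: [-3.14, 0.001, 3.076]
force: [0.8, -0.9, 0.4]
grip_width: 0.0005
(array([ 471.2, -319.5]), array([12.4, 76.1]), 86.5, 105) [ 0.46976567 -0.31977121  0.05643332] 0.05103339799625928 0.06271341274275861
```

View pics/s3.png

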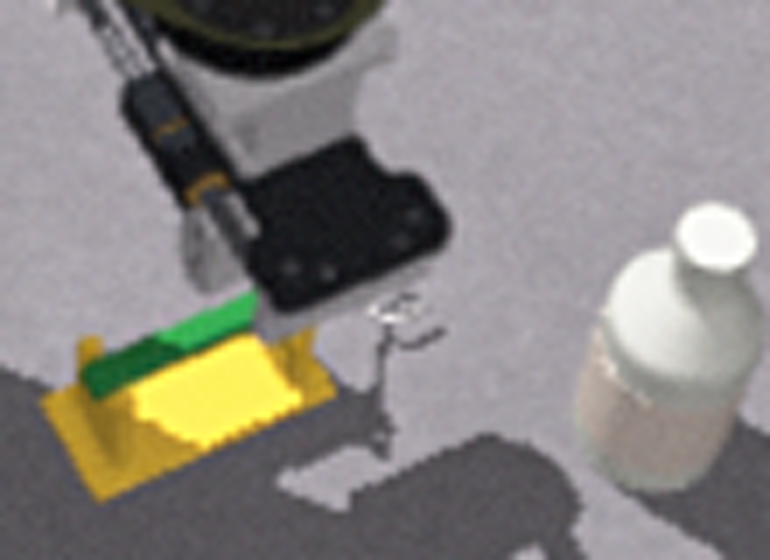

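```bash
python3 - <<'E'
from h import *
c=dict(np.load('pics/s3.npz')); P,ok=cloud(c)
for z in(.066,.085,.11): u,v=proj(c,[.4847,-.3214,z]); print(z,(u-290)*7,(v-240)*7)
for a in((190,230),(200,250),(205,270),(208,285),(210,295),(225,250),(230,280),(240,290),(250,295)): print(a,dep(c,290+a[0]/7,240+a[1]/7),c['pixels'][240+a[1]//7,290+a[0]//7])
E
```

```text
0.066 203.0 316.3999999999999
0.085 206.5 291.20000000000016
0.11 211.39999999999992 258.29999999999984
(190, 230) [ 0.4731 -0.3204  0.1384] [101  98 101]
(200, 250) [ 0.4757 -0.3247  0.1281] [104 101 103]
(205, 270) [ 0.4741 -0.3312  0.1246] [116 111 116]
(208, 285) [ 0.4731 -0.3353  0.1207] [110 109 110]
(210, 295) [ 0.5181 -0.2841 -0.0028] [165 155 165]
(225, 250) [ 0.4794 -0.3345  0.1394] [116 112 116]
(230, 280) [ 0.4834 -0.3353  0.1155] [137 136 140]
(240, 290) [ 0.5307 -0.2877 -0.0039] [167 172 173]
(250, 295) [ 0.5104 -0.3173  0.0542] [ 65 176  92]
```

```bash

python3 -m creep '{"translation":[[0,0,0],[0,0,0],[0,0,0],[0,0,0],[0,0,0]],"yaw":[0,0,0,0,0],"gripper":[120,120,120,120,120]}' 50
python3 -m creep '{"translation":[[0,0,0],[0,0,-10],[0,0,-25],[0,0,-25],[0,0,-25]],"yaw":[0,0,0,0,0],"gripper":[120,120,120,120,120]}' 50
cat > tip.py <<'E'
from h import *
import sys
c=snap('side',sys.argv[1],(290,240,400,320),7); P,ok=cloud(c); o=ctrl.get_obs(); x,y,z=o['ee_pos']; print(o['ee_pos'],o['force'],o['grip_width'])
p=c['pixels'].astype(int); gray=(p.max(-1)-p.min(-1)<14)
m=ok&gray&(abs(P[...,0]-x)<.025)&(abs(P[...,1]-y)<.07)&(P[...,2]>.015)&(P[...,2]<z+.1)
Q=P[m]; Q=Q[Q[:,2].argsort()][:25]; print(np.round(Q,3).tolist())
E
python3 tip.py s4
```

```text
time_s: 5.8
ee_pos: [0.4842, -0.321, 0.0835]
eef_rot: [-3.141, -0.0, 3.076]
force: [0.1, 0.0, -1.0]
grip_width: 0.03
time_s: 6.22
ee_pos: [0.4838, -0.3207, 0.0576]
eef_rot: [3.142, -0.002, 3.075]
force: [0.7, -0.1, 0.2]
grip_width: 0.0497
[ 0.48416905 -0.32097709  0.05843512] [-0.20625267  0.05899819  0.67175454] 0.05024296030024125
[[0.501, -0.313, 0.052], [0.484, -0.295, 0.077], [0.477, -0.296, 0.078], [0.476, -0.292, 0.079], [0.479, -0.298, 0.079], [0.475, -0.295, 0.079], [0.486, -0.298, 0.079], [0.48, -0.296, 0.081], [0.477, -0.296, 0.083], [0.476, -0.292, 0.083], [0.485, -0.298, 0.084], [0.475, -0.288, 0.084], [0.472, -0.354, 0.085], [0.482, -0.297, 0.086], [0.477, -0.291, 0.086], [0.476, -0.287, 0.087], [0.485, -0.298, 0.09], [0.476, -0.296, 0.09], [0.476, -0.286, 0.09], [0.472, -0.357, 0.091], [0.482, -0.297, 0.091], [0.477, -0.299, 0.093], [0.476, -0.296, 0.094], [0.478, -0.297, 0.095], [0.485, -0.297, 0.095]]
```

```bash

python3 -m creep '{"translation":[[0,0,-15],[0,0,-30],[0,0,-38],[0,0,-44],[0,0,-44]],"yaw":[0,0,0,0,0],"gripper":[120,120,120,120,120]}' 50
python3 -m creep '{"translation":[[0,0,0],[0,0,0],[0,0,0],[0,0,0],[0,0,0]],"yaw":[0,0,0,0,0],"gripper":[255,255,255,255,255]}' 50
python3 -m creep '{"translation":[[0,0,0],[0,0,0],[0,0,0]],"yaw":[0,0,0],"gripper":[255,255,255]}' 50
python3 tip.py s5
```

```text
time_s: 6.68
ee_pos: [0.4839, -0.3208, 0.0138]
eef_rot: [-3.141, -0.001, 3.075]
force: [-0.0, 0.6, 0.5]
grip_width: 0.0499
time_s: 7.1
ee_pos: [0.4841, -0.3209, 0.0142]
eef_rot: [-3.141, -0.001, 3.075]
force: [0.8, 0.1, -0.4]
grip_width: 0.0198
time_s: 7.35
ee_pos: [0.4841, -0.321, 0.0143]
eef_rot: [-3.141, -0.001, 3.076]
force: [0.4, -0.3, 0.4]
grip_width: 0.0135
[ 0.48410351 -0.3209186   0.01427385] [0.12647872 0.33967506 1.25388841] 0.013545501168285595
[[0.475, -0.304, 0.043], [0.485, -0.34, 0.046], [0.474, -0.31, 0.047], [0.475, -0.308, 0.048], [0.474, -0.34, 0.049], [0.474, -0.304, 0.05], [0.48, -0.34, 0.051], [0.476, -0.307, 0.052], [0.473, -0.331, 0.054], [0.473, -0.335, 0.055], [0.483, -0.341, 0.055], [0.474, -0.34, 0.056], [0.476, -0.341, 0.056], [0.474, -0.334, 0.057], [0.473, -0.33, 0.057], [0.474, -0.313, 0.058], [0.475, -0.307, 0.059], [0.476, -0.34, 0.06], [0.473, -0.34, 0.061], [0.478, -0.342, 0.061], [0.474, -0.333, 0.062], [0.479, -0.341, 0.064], [0.474, -0.337, 0.067], [0.473, -0.334, 0.069], [0.475, -0.331, 0.069]]
```

```bash
cat > tilt.py <<'E'
from h import *
import sys
o=ctrl.get_obs(); e=o['ee_pos']; print(e,o['eef_rot'][2],o['grip_width'],o['time_s'])
for n in sys.argv[2:] or ['side']:
    c=snap(n,sys.argv[1]+n); P,ok=cloud(c); g=green(c)&ok&(abs(P[...,0]-e[0])<.1)&(abs(P[...,1]-e[1])<.06)&(P[...,2]>e[2]-.03); h=P[g]
    if len(h)<15: print(n,'few',len(h)); continue
    d=h-h.mean(0); w=np.linalg.svd(d,full_matrices=False)[2][0]; w*=np.sign(w[0]); print(n,len(h),'axis yaw',round(np.arctan2(w[1],w[0]),3),'pitch deg',round(np.degrees(np.arcsin(w[2])),1),'ends',h[h[:,0].argmin()].round(3),h[h[:,0].argmax()].round(3))
E
python3 -m creep '{"translation":[[0,0,8],[0,0,20],[0,0,40],[0,0,50],[0,0,50]],"yaw":[0,0,0,0,0],"gripper":[255,255,255,255,255]}' 50
python3 -m creep '{"translation":[[0,20,0],[0,50,0],[0,80,0],[0,80,0],[0,80,0]],"yaw":[0,0,0,0,0],"gripper":[255,255,255,255,255]}' 50
python3 tilt.py a side top
python3 -m creep '{"translation":[[0,0,0],[0,0,0],[0,0,0]],"yaw":[0,0,0],"gripper":[255,255,255]}' 3
python3 tilt.py b side top
```

```text
time_s: 7.82
ee_pos: [0.4853, -0.3218, 0.0675]
eef_rot: [-3.138, 0.003, 3.075]
force: [-0.4, 0.2, -0.5]
grip_width: 0.0136
time_s: 8.23
ee_pos: [0.4853, -0.2408, 0.0674]
eef_rot: [-3.138, 0.003, 3.077]
force: [-0.4, 0.8, -0.5]
grip_width: 0.0136
[ 0.48534559 -0.24084563  0.06740464] 3.0773874367355583 0.013627366161471822 8.2333
side 73 axis yaw -0.001 pitch deg -0.8 ends [ 0.435 -0.243  0.114] [ 0.48  -0.237  0.111]
top few 0
time_s: 8.58
ee_pos: [0.4852, -0.2429, 0.0672]
eef_rot: [-3.138, 0.003, 3.075]
force: [-0.5, 0.3, 0.2]
grip_width: 0.0142
[ 0.48519157 -0.24289922  0.06718968] 3.074637267521688 0.014192738879795332 8.5833
side 73 axis yaw -0.032 pitch deg 1.0 ends [ 0.435 -0.242  0.103] [ 0.48  -0.237  0.106]
top few 0
```

```bash
python3 -m creep '{"translation":[[0,0,0],[0,0,0]],"yaw":[0,0],"gripper":[255,255]}' 50
python3 - <<'E'
from h import *
snap('side','c')
ims=[]
for f in('aside','bside','c'):
    c=dict(np.load('pics/%s.npz'%f)); P,ok=cloud(c); g=green(c)&ok&(abs(P[...,1]+.24)<.06)&(P[...,2]>.03); v,u=np.nonzero(g); h=P[g]
    print(f,len(u),'px',u.min(),u.max(),v.min(),v.max(),u.mean().round(2),v.mean().round(2),'z',np.percentile(h[:,2],[5,50,95]).round(4))
    ims.append(cv2.resize(c['pixels'][200:300,290:410,::-1],None,fx=3.2,fy=3.2,interpolation=cv2.INTER_CUBIC))
cv2.imwrite('pics/cmp.png',np.hstack([ims[0],ims[2]]))
E
```

```text
time_s: 8.85
ee_pos: [0.4852, -0.2428, 0.0672]
eef_rot: [-3.138, 0.003, 3.075]
force: [0.2, -0.2, -0.0]
grip_width: 0.0133
aside 73 px 288 302 254 263 295.29 259.05 z [0.105  0.1093 0.1125]
bside 73 px 288 302 255 264 295.51 259.85 z [0.104  0.1092 0.1127]
c 72 px 288 302 255 264 295.53 259.75 z [0.1052 0.1088 0.1132]
```

View pics/cmp.png

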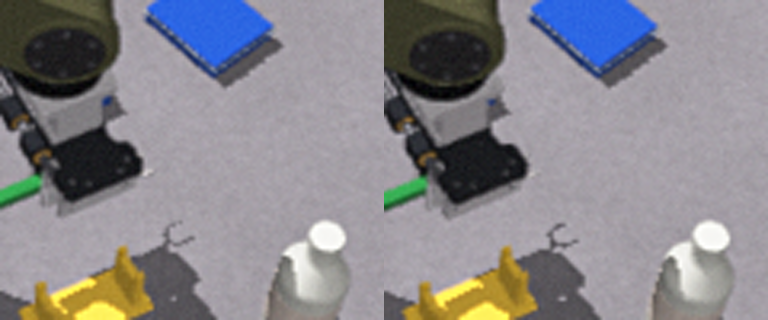

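```bash

python3 -m creep '{"translation":[[-4,38,0],[-8,76,0],[-12,112,0],[-15,138,-10],[-15,138,-17]],"yaw":[0.005,0.01,0.015,0.015,0.015],"gripper":[255,255,255,255,255]}' 50
python3 -m creep '{"translation":[[0,0,0],[0,0,0]],"yaw":[0,0],"gripper":[255,255]}' 50
python3 - <<'E'
from h import *
o=ctrl.get_obs(); print(o['ee_pos'],o['eef_rot'])
c=snap('top','p1',(230,165,320,235),8); s=snap('side','p1s')
P,ok=cloud(c); e=o['ee_pos']
E
```

```text
time_s: 9.32
ee_pos: [0.4696, -0.1012, 0.0501]
eef_rot: [-3.139, 0.003, 3.093]
force: [-1.0, -0.3, -0.6]
grip_width: 0.0138
time_s: 9.48
ee_pos: [0.4697, -0.1012, 0.0501]
eef_rot: [-3.139, 0.003, 3.093]
force: [0.0, -0.3, -0.5]
grip_width: 0.0135
[ 0.46965781 -0.10122894  0.05005291] [-3.13883847e+00  2.80570458e-03  3.09340847e+00]
```

View pics/p1.png

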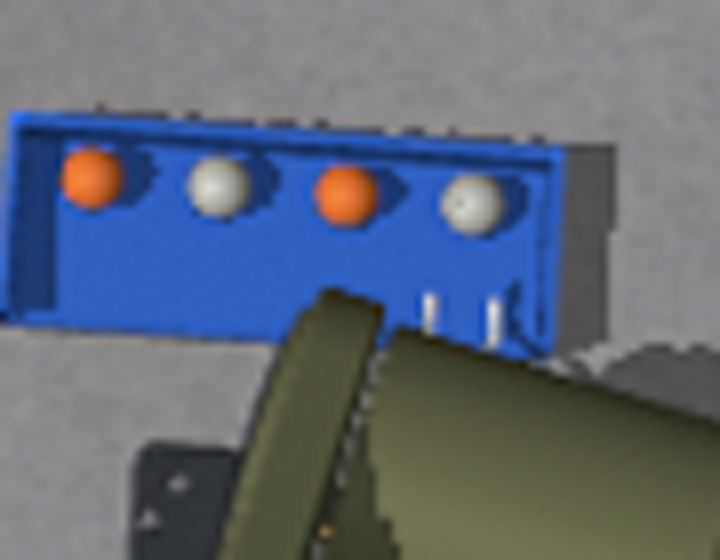

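```bash
cat > rel.py <<'E'
from h import *
c=dict(np.load('pics/p1.npz')); f=lambda u,v,z:onz(c,230+u/8-.44,165+v/8-.44,z)
t1,t2=f(430,293,.0473),f(494,297,.0473); tm=(t1+t2)/2; print('tips',t1,t2,tm,'wid',np.hypot(*(t1-t2)[:2]))
e=np.array([.4697,-.1012]); yaw=-.0482; a=np.array([np.cos(yaw),np.sin(yaw)]); n=np.array([-a[1],a[0]])
print('tip rel TCP along,lat',(tm[:2]-e)@a,(tm[:2]-e)@n)
for nm,u,v in(('oL',92,179),('A',219,187),('oR',347,196),('B',473,205)):
    b=f(u,v,.0174); d=b[:2]-tm[:2]; print(nm,b,'from tip: along',d@a,'lat',d@n)
E
python3 rel.py
```

```text
tips [ 0.5767 -0.0962  0.0473] [ 0.5758 -0.1157  0.0473] [ 0.57625 -0.10595  0.0473 ] wid 0.01952075818199693
tip rel TCP along,lat 0.10665511470887815 0.00038923827667330344
oL [0.617  0.0088 0.0174] from tip: along 0.03517386452065249 lat 0.11658011946589687
A [ 0.6151 -0.0311  0.0174] from tip: along 0.03519850658976807 lat 0.07663491458760854
oR [ 0.6129 -0.0713  0.0174] from tip: along 0.034937951479062805 lat 0.03637560372621543
B [ 0.6108 -0.111   0.0174] from tip: along 0.03475318955944187 lat -0.0033794696988589867
```

```bash

python3 -m creep '{"translation":[[14.8,-4.1,0],[14.8,-4.1,-18],[14.8,-4.1,-32],[14.8,-4.1,-35.5],[14.8,-4.1,-35.5]],"yaw":[0,0,0,0,0],"gripper":[255,255,255,255,255]}' 50
python3 -m creep '{"translation":[[0,0,-1],[0,0,-2],[0,0,-2]],"yaw":[0,0,0],"gripper":[255,255,255]}' 50
python3 - <<'E'
from h import *
o=ctrl.get_obs(); print(o['ee_pos'],o['force'],o['moment'])
c=snap('top','p2',(250,165,310,225),8); 
E
```

```text
time_s: 10.0
ee_pos: [0.4843, -0.1067, 0.0144]
eef_rot: [-3.139, 0.002, 3.091]
force: [0.2, -0.8, -1.1]
grip_width: 0.0135
time_s: 10.25
ee_pos: [0.4847, -0.107, 0.0129]
eef_rot: [-3.139, 0.003, 3.091]
force: [0.7, 0.4, -0.3]
grip_width: 0.0135
[ 0.48467054 -0.10696319  0.01294698] [ 0.70262021  0.38156102 -0.34843312] [0.05044827 0.04995461 0.01598171]
```

View pics/p2.png

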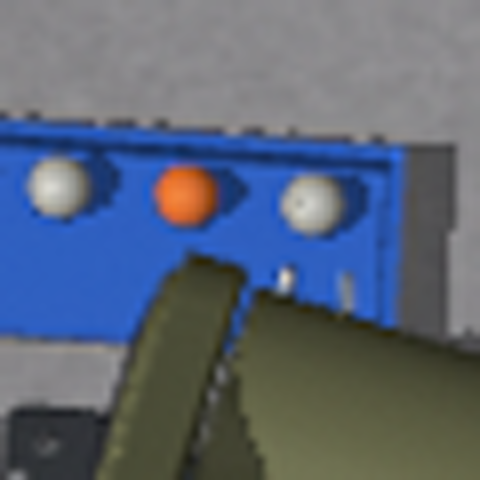

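```bash
python3 - <<'E'
from h import *
c=dict(np.load('pics/p2.npz')); f=lambda u,v,z:onz(c,250+u/8-.44,165+v/8-.44,z)
tm=(f(287,267,.0101)+f(346,272,.0101))/2; yaw=3.091-np.pi; a=np.array([np.cos(yaw),np.sin(yaw)]); n=np.array([-a[1],a[0]])
e=np.array([.4847,-.107]);print('tip rel',(tm[:2]-e)@a,(tm[:2]-e)@n)
b=f(313,205,.0174); d=b[:2]-tm[:2]; print(tm,b,'along',d@a,'lat',d@n)
# wire brightness centroids per row on blue
p=c['pixels'].astype(int)
for v in(198,199,200,201): print(v,p[v,280:298,0])
for v in range(184,197): print(v,p[v,284:297,0])
E
```

```text
tip rel 0.10700406532120614 -0.00033912348053297765
[ 0.59155 -0.11275  0.0101 ] [ 0.6108 -0.111   0.0174] along 0.019136869566336746 lat 0.0027212539758379737
198 [43 47 47 45 41 99 58 40 45 48 48 45 53 51 47 48 47 37]
199 [ 41  45  47  46  36 209 124  37  46  47  47  45  80  85  56  46  47  35]
200 [ 39  44  48  44  68 184 105  39  46  47  47  43  97 112  67  44  47  40]
201 [ 45  42  44  41  79 110  60  41  46  45  47  42  90 117  72  45  49  39]
184 [26 24 26 25 30 32 31 37 36 37 37 41 44]
185 [32 31 25 26 23 22 22 23 25 25 23 23 23]
186 [48 47 48 69 74 70 59 45 38 41 36 38 38]
187 [ 46  43  83 145 155 143 119  77  38  28  25  41  49]
188 [ 42  64 155 181 178 167 151 120  67  30  27  26  43]
189 [ 41 118 175 189 194 184 164 135  82  36  26  27  45]
190 [ 39 153 187 172 205 195 169 142 101  48  25  28  45]
191 [ 40 137 180 207 200 184 166 139  86  39  26  30  44]
192 [ 43  65 153 184 181 170 153 121  66  29  28  45  48]
193 [ 45  41 100 149 155 144 124  70  32  29  44  48  48]
194 [46 44 41 45 81 70 46 30 43 46 48 47 48]
195 [47 46 46 45 44 44 46 46 47 47 49 46 48]
196 [47 47 46 46 46 47 47 46 47 47 48 48 48]
```

```bash
python3 - <<'E'
from h import *
c=dict(np.load('pics/p2.npz'))
yaw=3.091-np.pi; a=np.array([np.cos(yaw),np.sin(yaw)]); n=np.array([-a[1],a[0]])
for tc,tr in((289.05,198.3),): 
  for bc,br in((288.5,190.1),(288.3,190.1)):
    d=(onz(c,bc,br,.0174)-onz(c,tc,tr,.0101))[:2]; print('along',d@a,'lat',d@n)
# orange/steel ball centroids for check of hue extents
p=c['pixels'].astype(int); m=(abs(p[...,0]-p[...,2])<40)&(p[...,0]>60); m[:183]=0;m[196:]=0;m[:,:280]=0;m[:,298:]=0
v,u=np.nonzero(m);print(u.min(),u.max(),v.min(),v.max(),u.mean(),v.mean())
q=p[185:196,281:297]; sat=q[...,2]-q[...,0]; print(sat)
E
```

```text
along 0.01947377896062228 lat 0.002988633967688763
along 0.01944849342392935 lat 0.003487994200020244
285 292 187 193 288.82978723404256 190.0212765957447
[[117 105 103 102 103  95  91  85  82  84  84  82  82  79  77  76]
 [148 148 148 149 150 144 123  92  84  99 114 123 126 113 116 118]
 [144 145 144 147 148  70  -4 -14 -12 -13  10  63  82  83 130 147]
 [133 146 146 150 108   4 -12  -8  -6  -8 -10  20  76  84  80 136]
 [137 147 146 152  45  -6  -9  -6  -6  -5  -6  16  73  86  80 136]
 [147 145 147 155  13 -13  -7  -5  -6  -5  -6  -6  58  87  80 135]
 [147 147 147 154  24 -11  -9  -6  -5  -5  -7   9  68  85  92 138]
 [146 145 146 151 102   8 -11  -8  -7  -7  -6  27  76  96 139 148]
 [146 145 146 147 154  69   8  -6  -2  -6  25  90  99 139 148 147]
 [145 145 144 146 149 153 132  65  78  73  92 142 151 147 146 147]
 [145 145 144 145 146 147 149 151 152 151 151 148 146 145 146 147]]
```

```bash

python3 -m creep '{"translation":[[0,2.4,-0.6],[0,2.4,-0.6],[0,2.4,-0.6]],"yaw":[0,0,0],"gripper":[255,255,255]}' 50
python3 - <<'E'
from h import *
c=snap('top','p3'); o=ctrl.get_obs(); print(o['ee_pos'],o['force'],o['eef_rot'][2]); p=c['pixels'].astype(int)
for v in(197,198,199,200,201): print(v,p[v,282:298,0])
E
```

```text
time_s: 10.55
ee_pos: [0.4847, -0.1044, 0.0125]
eef_rot: [-3.139, 0.003, 3.091]
force: [-0.1, -0.0, -1.8]
grip_width: 0.0135
[ 0.48472444 -0.10439254  0.01249016] [ 0.35879215  0.18781969 -0.85023141] 3.091126042528747
197 [47 45 46 43 46 47 47 47 47 47 47 47 46 47 48 38]
198 [46 43 96 57 39 46 48 48 46 52 51 48 46 47 48 39]
199 [ 45  46 191 114  38  48  47  47  44  84  72  51  46  47  48  37]
200 [ 45  71 125  70  41  47  48  47  43 111  91  54  47  46  47  40]
201 [ 40  91  96  51  41  48  47  46  44  97 102  63  45  47  46  39]
```

```bash

python3 -m creep '{"translation":[[6,-0.3,0],[12,-0.6,0],[18,-0.9,0],[24,-1.2,0],[30,-1.5,0]],"yaw":[0,0,0,0,0],"gripper":[255,255,255,255,255]}' 50
python3 -m creep '{"translation":[[0,0,0],[0,0,0]],"yaw":[0,0],"gripper":[255,255]}' 50
python3 - <<'E'
from h import *
c=snap('top','p4'); o=ctrl.get_obs(); print(o['ee_pos'],o['force'],o['eef_rot'][2]); p=c['pixels'].astype(int)
for v in range(184,200): print(v,p[v,280:298,0])
E
```

```text
time_s: 11.02
ee_pos: [0.5155, -0.1059, 0.0124]
eef_rot: [-3.139, 0.003, 3.091]
force: [-0.6, -0.1, -1.0]
grip_width: 0.0136
time_s: 11.18
ee_pos: [0.5157, -0.1059, 0.0122]
eef_rot: [-3.139, 0.003, 3.091]
force: [-0.3, 0.1, -0.4]
grip_width: 0.0137
[ 0.51538723 -0.10585176  0.01218659] [ 0.41163589  0.23975308 -0.32737288] 3.091279478258648
184 [30 37 34 28 26 28 28 25 31 33 31 37 37 39 39 43 43 42]
185 [43 53 54 49 44 40 31 26 26 25 24 23 26 25 23 22 22 21]
186 [52 61 62 59 58 55 51 47 46 46 41 41 42 41 37 37 39 34]
187 [67 70 67 67 64 64 60 58 57 53 49 43 40 35 31 42 48 49]
188 [77 72 72 69 69 68 66 66 64 61 60 57 55 50 47 43 44 44]
189 [81 77 75 74 74 72 70 68 68 67 65 64 61 60 58 55 52 50]
190 [84 82 80 80 77 78 76 72 72 72 70 70 68 67 65 62 61 59]
191 [88 85 85 84 81 81 79 79 78 75 75 74 73 71 69 68 67 65]
192 [89 87 88 86 86 84 82 83 81 78 80 78 77 75 73 72 71 71]
193 [92 91 90 89 88 87 87 86 85 84 83 82 81 80 80 78 76 76]
194 [95 93 91 91 90 89 89 88 88 87 87 85 84 83 82 80 80 79]
195 [97 96 94 93 94 92 91 92 90 90 90 87 88 87 87 84 83 82]
196 [100  98  97  96  96  95  94  93  92  92  91  91  90  90  88  88  87  86]
197 [102 100  99  98  97  97  97  96  95  95  95  93  93  92  92  90  90  88]
198 [104 102 102 101 100  98  97  99  98  97  96  95  93  95  94  94  92  90]
199 [105 104 103 102 102 102 101  99  99  99  99  98  97  95  96  94  94  95]
```

```bash

python3 -m creep '{"translation":[[0,0,3],[0,0,8],[0,0,18],[0,0,32],[0,0,46]],"yaw":[0,0,0,0,0],"gripper":[255,255,255,255,255]}' 50
python3 -m creep '{"translation":[[0,0,8],[0,0,8],[0,0,8],[0,0,8]],"yaw":[0,0,0,0],"gripper":[255,255,255,255]}' 50
python3 - <<'E'
from h import *
o=ctrl.get_obs(); print(o['ee_pos'],o['force'],o['eef_rot'])
c=snap('side','q1'); 
u,v=proj(c,[o['ee_pos'][0]+.096,o['ee_pos'][1]-.004,o['ee_pos'][2]+.002]);print('expect ball at',u,v, 'dimple',proj(c,[.6105,-.112,.0174]))
u,v=int(u),int(v);cv2.imwrite('pics/q1.png',cv2.resize(c['pixels'][v-40:v+50,u-70:u+50,::-1],None,fx=6,fy=6,interpolation=cv2.INTER_CUBIC)); print(u-70,v-40)
E
```

```text
time_s: 11.65
ee_pos: [0.5153, -0.1059, 0.0595]
eef_rot: [-3.139, 0.003, 3.091]
force: [-0.7, 0.4, -1.2]
grip_width: 0.0132
time_s: 11.98
ee_pos: [0.5149, -0.1058, 0.067]
eef_rot: [-3.139, 0.002, 3.091]
force: [-0.5, -0.1, -0.8]
grip_width: 0.0133
[ 0.51493967 -0.10578854  0.06704424] [-0.4606135  -0.05284835 -0.76581729] [-3.13889752e+00  2.19473302e-03  3.09117474e+00]
expect ball at 316.4 213.4 dimple [315.5, 224.1]
246 173
```

View pics/q1.png

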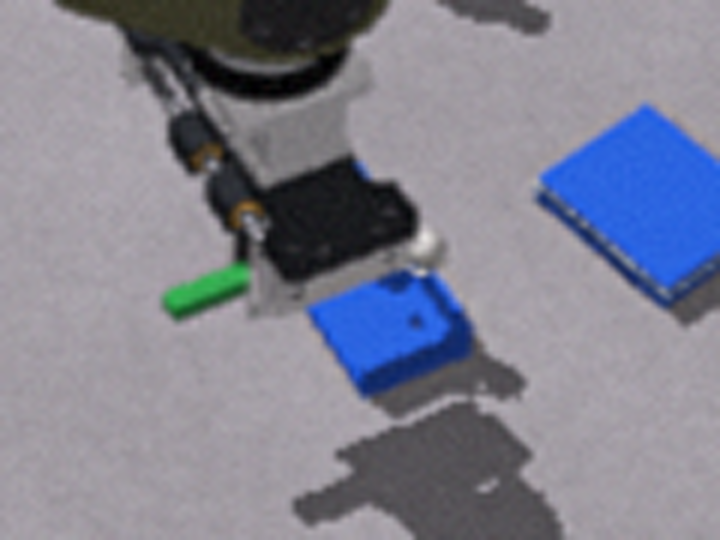

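The ball sits in the pocket (crop (427,247)), clear of the empty dimple at (415,320). Carrying it to the near jar.

```bash

python3 -m creep '{"translation":[[0,10,0],[0,30,0],[0,58,0],[0,88,0],[0,118,0]],"yaw":[0,0,0,0,0],"gripper":[255,255,255,255,255]}' 50
python3 -m creep '{"translation":[[0,30,0],[0,60,0],[0,90,0],[0,118,0],[0,140,0]],"yaw":[0,0,0,0,0],"gripper":[255,255,255,255,255]}' 50
python3 -m creep '{"translation":[[2,15,0],[2,28,0],[2,36,0],[2,38,0],[2,38,0]],"yaw":[0,0,0,0,0],"gripper":[255,255,255,255,255]}' 50
cat > look.py <<'E'
from h import *
import sys
o=ctrl.get_obs(); e=o['ee_pos']; yaw=o['eef_rot'][2]-np.pi; a=np.array([np.cos(yaw),np.sin(yaw),0])
print('t',o['time_s'],e.round(4),round(yaw,3),o['grip_width'])
for n in('side','top'):
    c=snap(n,sys.argv[1]+n); p=c['pixels'].astype(int); P,ok=cloud(c)
    w=np.array(e)+.0377*np.array([0,0,1])
    m=(p.max(-1)-p.min(-1)<22)&(p.min(-1)>135)&ok&(np.linalg.norm(P-(w+.08*a-[0,0,.05]),axis=-1)<.06)
    if m.sum()>3: v,u=np.nonzero(m); print(n,'bright',m.sum(),'px',u.mean().round(1),v.mean().round(1),'mean',P[m].mean(0).round(4))
    else: print(n,'no bright')
    for th in(0,10,20,30):
        t=np.radians(th); q=w+a*(.095*np.cos(t)-.0358*np.sin(t))+np.array([0,0,-.095*np.sin(t)-.0358*np.cos(t)]); print('  ball if tilt',th,q.round(3),proj(c,q))
    g=green(c)&ok&(np.linalg.norm(P-w,axis=-1)<.07); h=P[g]
    if len(h)>20:
        d=(h-w)@a; rear=h[d<-.02]; print('  rear handle',len(rear),'slope deg',np.degrees(np.arctan(np.polyfit(rear@a,rear[:,2],1)[0])).round(1),'z mean rel',(rear[:,2].mean()-w[2]).round(4))
E
python3 look.py j1
```

```text
time_s: 12.45
ee_pos: [0.5143, 0.014, 0.0663]
eef_rot: [-3.139, 0.001, 3.091]
force: [0.9, 0.2, -1.2]
grip_width: 0.0136
time_s: 12.87
ee_pos: [0.5134, 0.1566, 0.0657]
eef_rot: [-3.139, -0.0, 3.092]
force: [-0.8, 0.1, -1.3]
grip_width: 0.013
time_s: 13.28
ee_pos: [0.5152, 0.1946, 0.0655]
eef_rot: [-3.139, -0.001, 3.092]
force: [-0.4, 0.4, -1.0]
grip_width: 0.0132
t 13.2833 [0.5152 0.1946 0.0655] -0.05 0.013239007440208976
side bright 18 px 266.9 153.3 mean [0.6031 0.1888 0.0712]
  ball if tilt 0 [0.61  0.19  0.067] [268.6, 153.3]
  ball if tilt 10 [0.602 0.19  0.051] [266.6, 157.3]
  ball if tilt 20 [0.592 0.191 0.037] [264.0, 161.3]
  ball if tilt 30 [0.579 0.191 0.025] [260.7, 165.0]
  rear handle 42 slope deg 1.7 z mean rel 0.0028
top bright 46 px 162.5 183.7 mean [0.6093 0.1915 0.0715]
  ball if tilt 0 [0.61  0.19  0.067] [163.6, 183.8]
  ball if tilt 10 [0.602 0.19  0.051] [164.9, 188.4]
  ball if tilt 20 [0.592 0.191 0.037] [165.8, 193.8]
  ball if tilt 30 [0.579 0.191 0.025] [166.5, 199.8]
```

```bash

python3 -m creep '{"translation":[[1,-3.5,0],[1,-3.5,0],[1,-3.5,0]],"yaw":[0,0,0],"gripper":[255,255,255]}' 50
python3 -m creep '{"translation":[[0,0,0]],"yaw":[0],"gripper":[255]}' 3
python3 -m creep '{"translation":[[0,0,0],[0,0,0]],"yaw":[0,0],"gripper":[255,255]}' 50
python3 look.py j2
```

```text
time_s: 13.63
ee_pos: [0.5165, 0.1897, 0.0657]
eef_rot: [-3.139, -0.0, 3.09]
force: [-0.2, 0.3, -1.0]
grip_width: 0.0137
time_s: 13.72
ee_pos: [0.5166, 0.1893, 0.0658]
eef_rot: [-3.139, -0.0, 3.089]
force: [-0.0, 0.1, -0.9]
grip_width: 0.0139
time_s: 13.88
ee_pos: [0.5167, 0.1892, 0.0658]
eef_rot: [-3.139, -0.0, 3.089]
force: [-0.4, -0.6, -0.5]
grip_width: 0.0135
t 13.8833 [0.5167 0.1892 0.0658] -0.053 0.013490858109100638
side bright 17 px 267.9 157.1 mean [0.6035 0.1829 0.0583]
  ball if tilt 0 [0.612 0.184 0.068] [269.8, 154.1]
  ball if tilt 10 [0.604 0.185 0.052] [267.8, 158.1]
  ball if tilt 20 [0.594 0.185 0.037] [265.2, 162.1]
  ball if tilt 30 [0.581 0.186 0.025] [261.9, 165.8]
  rear handle 38 slope deg -4.3 z mean rel 0.0066
top bright 41 px 165.9 186.8 mean [0.6044 0.1858 0.0608]
  ball if tilt 0 [0.612 0.184 0.068] [166.0, 183.2]
  ball if tilt 10 [0.604 0.185 0.052] [167.2, 187.8]
  ball if tilt 20 [0.594 0.185 0.037] [168.2, 193.2]
  ball if tilt 30 [0.581 0.186 0.025] [168.8, 199.2]
```

```bash

python3 -m creep '{"translation":[[0,1.5,0]],"yaw":[0],"gripper":[255]}' 3
python3 -m creep '{"translation":[[0,0,0],[0,0,0]],"yaw":[0,0],"gripper":[255,255]}' 50
python3 look.py j3
```

```text
time_s: 14.07
ee_pos: [0.5167, 0.1907, 0.0658]
eef_rot: [-3.139, -0.0, 3.089]
force: [-0.6, 0.6, -1.2]
grip_width: 0.0139
time_s: 14.23
ee_pos: [0.5167, 0.1909, 0.0658]
eef_rot: [-3.139, -0.0, 3.089]
force: [0.3, 0.5, -0.8]
grip_width: 0.0134
t 14.2333 [0.5167 0.1909 0.0658] -0.052 0.013409347328696914
side bright 15 px 266.4 158.7 mean [0.5984 0.1846 0.0516]
  ball if tilt 0 [0.612 0.186 0.068] [269.6, 153.8]
  ball if tilt 10 [0.604 0.186 0.052] [267.6, 157.8]
  ball if tilt 20 [0.594 0.187 0.037] [264.9, 161.8]
  ball if tilt 30 [0.581 0.187 0.025] [261.6, 165.5]
  rear handle 40 slope deg -7.5 z mean rel 0.0099
top bright 38 px 165.8 189.5 mean [0.5997 0.1878 0.052 ]
  ball if tilt 0 [0.612 0.186 0.068] [165.3, 183.2]
  ball if tilt 10 [0.604 0.186 0.052] [166.5, 187.8]
  ball if tilt 20 [0.594 0.187 0.037] [167.5, 193.2]
  ball if tilt 30 [0.581 0.187 0.025] [168.1, 199.3]
```

```bash

python3 -m creep '{"translation":[[-3,0,0],[-3,0,0]],"yaw":[0,0],"gripper":[255,255]}' 3
python3 -m creep '{"translation":[[0,0,0],[0,0,0]],"yaw":[0,0],"gripper":[255,255]}' 50
python3 look.py j4
```

```text
time_s: 14.5
ee_pos: [0.5132, 0.1908, 0.0657]
eef_rot: [-3.139, -0.0, 3.089]
force: [-0.4, 0.3, -0.8]
grip_width: 0.014
time_s: 14.67
ee_pos: [0.5132, 0.1908, 0.0658]
eef_rot: [-3.139, -0.0, 3.089]
force: [0.3, -1.4, -0.7]
grip_width: 0.0136
t 14.6667 [0.5132 0.1908 0.0658] -0.052 0.013613133201536093
side bright 18 px 262.8 163.4 mean [0.585  0.1861 0.0343]
  ball if tilt 0 [0.608 0.186 0.068] [268.7, 154.1]
  ball if tilt 10 [0.6   0.186 0.052] [266.7, 158.2]
  ball if tilt 20 [0.59  0.187 0.037] [264.0, 162.1]
  ball if tilt 30 [0.577 0.187 0.025] [260.8, 165.8]
  rear handle 36 slope deg -22.1 z mean rel 0.0131
top bright 37 px 166.7 195.7 mean [0.5869 0.1878 0.0394]
  ball if tilt 0 [0.608 0.186 0.068] [165.2, 184.6]
  ball if tilt 10 [0.6   0.186 0.052] [166.5, 189.2]
  ball if tilt 20 [0.59  0.187 0.037] [167.4, 194.6]
  ball if tilt 30 [0.577 0.187 0.025] [168.0, 200.6]
```

```bash

python3 -m creep '{"translation":[[2,0,5],[4,0,8]],"yaw":[0,0],"gripper":[255,255]}' 50
python3 -m creep '{"translation":[[0,0,0]],"yaw":[0],"gripper":[255]}' 3
python3 -m creep '{"translation":[[0,0,0],[0,0,0],[0,0,0]],"yaw":[0,0,0],"gripper":[255,255,255]}' 50
python3 look.py j5
```

```text
time_s: 14.93
ee_pos: [0.5175, 0.1908, 0.0743]
eef_rot: [-3.139, -0.0, 3.089]
force: [0.2, 0.4, -0.8]
grip_width: 0.0133
time_s: 15.02
ee_pos: [0.5183, 0.1909, 0.0752]
eef_rot: [-3.139, 0.001, 3.089]
force: [-0.6, -0.1, -0.4]
grip_width: 0.0138
time_s: 15.27
ee_pos: [0.5182, 0.1909, 0.0752]
eef_rot: [-3.139, 0.001, 3.089]
force: [-1.3, -0.2, -0.8]
grip_width: 0.0136
t 15.2667 [0.5182 0.1909 0.0752] -0.052 0.01358827362135575
side bright 14 px 263.8 160.7 mean [0.5892 0.1867 0.0447]
  ball if tilt 0 [0.613 0.186 0.077] [269.9, 151.6]
  ball if tilt 10 [0.605 0.186 0.061] [267.9, 155.7]
  ball if tilt 20 [0.595 0.187 0.047] [265.3, 159.7]
  ball if tilt 30 [0.582 0.188 0.034] [262.0, 163.4]
  rear handle 36 slope deg -14.2 z mean rel 0.0155
top bright 39 px 165.6 193.7 mean [0.5903 0.1889 0.047 ]
  ball if tilt 0 [0.613 0.186 0.077] [164.4, 181.6]
  ball if tilt 10 [0.605 0.186 0.061] [165.6, 186.3]
  ball if tilt 20 [0.595 0.187 0.047] [166.6, 191.8]
  ball if tilt 30 [0.582 0.188 0.034] [167.2, 197.9]
```

```bash

python3 -m creep '{"translation":[[1,0,2],[3,0,5]],"yaw":[0,0],"gripper":[255,255]}' 3
python3 -m creep '{"translation":[[0,0,0],[0,0,0],[0,0,0]],"yaw":[0,0,0],"gripper":[255,255,255]}' 50
python3 look.py j6
```

```text
time_s: 15.53
ee_pos: [0.521, 0.1909, 0.08]
eef_rot: [-3.139, 0.0, 3.089]
force: [0.6, -0.0, -0.8]
grip_width: 0.0138
time_s: 15.78
ee_pos: [0.521, 0.1909, 0.08]
eef_rot: [-3.139, 0.0, 3.089]
force: [-1.2, -0.0, -1.9]
grip_width: 0.0131
t 15.7833 [0.521  0.1909 0.08  ] -0.052 0.013081610834238741
side bright 12 px 262.2 162.1 mean [0.583  0.1863 0.0415]
  ball if tilt 0 [0.616 0.186 0.082] [270.6, 150.3]
  ball if tilt 10 [0.608 0.186 0.066] [268.6, 154.4]
  ball if tilt 20 [0.598 0.187 0.052] [266.0, 158.4]
  ball if tilt 30 [0.585 0.188 0.039] [262.7, 162.1]
  rear handle 35 slope deg -19.8 z mean rel 0.0189
top bright 30 px 165.8 195.8 mean [0.5858 0.1889 0.0438]
  ball if tilt 0 [0.616 0.186 0.082] [164.0, 180.0]
  ball if tilt 10 [0.608 0.186 0.066] [165.2, 184.7]
  ball if tilt 20 [0.598 0.187 0.052] [166.2, 190.3]
  ball if tilt 30 [0.585 0.188 0.039] [166.8, 196.4]
```

```bash

python3 -m creep '{"translation":[[2,0,2],[5,0,5]],"yaw":[0,0],"gripper":[255,255]}' 3
python3 -m creep '{"translation":[[0,0,0],[0,0,0],[0,0,0]],"yaw":[0,0,0],"gripper":[255,255,255]}' 50
python3 look.py j7
```

```text
time_s: 16.05
ee_pos: [0.5258, 0.1908, 0.0849]
eef_rot: [-3.139, -0.0, 3.089]
force: [0.2, -0.2, -0.7]
grip_width: 0.0138
time_s: 16.3
ee_pos: [0.5258, 0.1908, 0.0849]
eef_rot: [-3.139, -0.001, 3.089]
force: [-0.3, -0.7, -1.0]
grip_width: 0.0133
t 16.3 [0.5258 0.1908 0.0849] -0.052 0.013324727888690178
side bright 13 px 263.4 160.6 mean [0.588  0.1873 0.0453]
  ball if tilt 0 [0.621 0.186 0.087] [271.9, 148.8]
  ball if tilt 10 [0.613 0.186 0.071] [269.9, 152.9]
  ball if tilt 20 [0.603 0.187 0.056] [267.2, 156.9]
  ball if tilt 30 [0.59  0.187 0.044] [263.9, 160.6]
  rear handle 31 slope deg -25.7 z mean rel 0.0196
top bright 23 px 166.0 193.2 mean [0.5914 0.1878 0.048 ]
  ball if tilt 0 [0.621 0.186 0.087] [163.6, 177.5]
  ball if tilt 10 [0.613 0.186 0.071] [164.9, 182.3]
  ball if tilt 20 [0.603 0.187 0.056] [165.8, 187.9]
  ball if tilt 30 [0.59  0.187 0.044] [166.5, 194.1]
```

```bash
python3 - <<'E'
import numpy as np,cv2
a=[np.load('pics/j%dtop.npz'%i)['pixels'][172:222,145:195,::-1] for i in(5,7)]; b=[np.load('pics/j%dside.npz'%i)['pixels'][135:185,240:290,::-1] for i in(5,7)]
r=lambda im:cv2.resize(im,None,fx=6,fy=6,interpolation=cv2.INTER_CUBIC)
cv2.imwrite('pics/cmp2.png',np.vstack([np.hstack([r(x) for x in a]),np.hstack([r(x) for x in b])]))
E
```

```text
(no output)
```

View pics/cmp2.png

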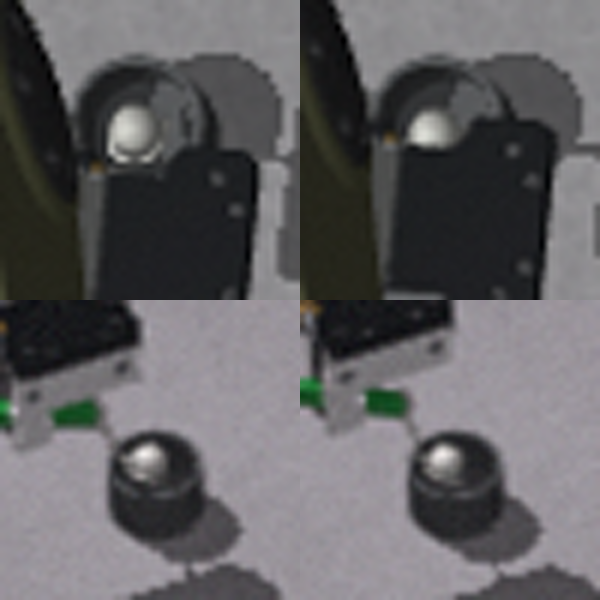

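```bash

python3 -m creep '{"translation":[[3,0,2],[6,0,5],[6,0,5]],"yaw":[0,0,0],"gripper":[255,255,255]}' 3
python3 -m creep '{"translation":[[0,0,0],[0,0,0]],"yaw":[0,0],"gripper":[255,255]}' 50
cat >> look.py <<'E'
c=dict(np.load('pics/%sside.npz'%sys.argv[1])); P,ok=cloud(c); p=c['pixels'].astype(int)
# bright pixels near the jar in side view and handle line in pixels
g=green(c)&ok&(np.linalg.norm(P-w,axis=-1)<.075); h=P[g]; A=np.c_[h@a,np.ones(len(h))]; s=np.polyfit(h@a,h[:,2],1); print('whole handle tilt',np.degrees(np.arctan(s[0])).round(1),len(h),'span',(h@a-w@a).min().round(3),(h@a-w@a).max().round(3))
E
python3 look.py j8
```

```text
time_s: 16.65
ee_pos: [0.5325, 0.1909, 0.0905]
eef_rot: [-3.139, 0.0, 3.089]
force: [0.4, 0.5, -0.8]
grip_width: 0.0141
time_s: 16.82
ee_pos: [0.5327, 0.1909, 0.0907]
eef_rot: [-3.139, 0.001, 3.089]
force: [-0.9, -0.3, -0.9]
grip_width: 0.0134
t 16.8167 [0.5327 0.1909 0.0907] -0.052 0.013393895797265947
side bright 13 px 264.4 159.6 mean [0.5918 0.187  0.0485]
  ball if tilt 0 [0.628 0.186 0.093] [273.7, 146.8]
  ball if tilt 10 [0.62  0.186 0.077] [271.7, 150.9]
  ball if tilt 20 [0.61  0.187 0.062] [268.9, 154.9]
  ball if tilt 30 [0.597 0.188 0.05 ] [265.6, 158.7]
  rear handle 30 slope deg -25.6 z mean rel 0.0201
top bright 12 px 165.5 190.3 mean [0.5976 0.1884 0.0517]
  ball if tilt 0 [0.628 0.186 0.093] [163.1, 174.0]
  ball if tilt 10 [0.62  0.186 0.077] [164.4, 178.9]
  ball if tilt 20 [0.61  0.187 0.062] [165.4, 184.5]
  ball if tilt 30 [0.597 0.188 0.05 ] [166.0, 190.8]
whole handle tilt -31.7 59 span -0.044 0.035
```

```bash

python3 -m creep '{"translation":[[0,0,0],[0,0,0],[0,0,0],[0,0,0],[0,0,0]],"yaw":[0,0,0,0,0],"gripper":[255,255,255,255,255]}' 3
python3 -m creep '{"translation":[[0,0,0],[0,0,0]],"yaw":[0,0],"gripper":[255,255]}' 50
python3 look.py j9
```

```text
time_s: 17.33
ee_pos: [0.5325, 0.1909, 0.0905]
eef_rot: [-3.139, 0.0, 3.089]
force: [-0.3, -0.7, -0.4]
grip_width: 0.014
time_s: 17.5
ee_pos: [0.5325, 0.1908, 0.0905]
eef_rot: [-3.139, 0.0, 3.089]
force: [1.1, 0.3, -0.7]
grip_width: 0.0135
t 17.5 [0.5325 0.1908 0.0905] -0.052 0.013525182745177966
side bright 12 px 264.2 159.9 mean [0.5903 0.1858 0.0488]
  ball if tilt 0 [0.627 0.186 0.092] [273.6, 146.9]
  ball if tilt 10 [0.62  0.186 0.076] [271.6, 151.0]
  ball if tilt 20 [0.609 0.187 0.062] [268.9, 155.0]
  ball if tilt 30 [0.597 0.187 0.05 ] [265.6, 158.8]
  rear handle 29 slope deg -29.5 z mean rel 0.0213
top bright 12 px 165.5 190.3 mean [0.5977 0.1885 0.0515]
  ball if tilt 0 [0.627 0.186 0.092] [163.1, 174.1]
  ball if tilt 10 [0.62  0.186 0.076] [164.4, 179.0]
  ball if tilt 20 [0.609 0.187 0.062] [165.4, 184.6]
  ball if tilt 30 [0.597 0.187 0.05 ] [166.1, 190.9]
whole handle tilt -31.9 59 span -0.044 0.035
```

```bash

python3 -m creep '{"translation":[[5,0,-3],[5,0,-3],[-18,0,-3],[-10,0,-3],[-10,0,-3]],"yaw":[0,0,0,0,0],"gripper":[255,255,255,255,255]}' 50
python3 look.py j10
```

```text
time_s: 18.02
ee_pos: [0.5231, 0.1909, 0.0877]
eef_rot: [-3.139, 0.001, 3.09]
force: [0.3, 1.0, -0.5]
grip_width: 0.014
t 18.0167 [0.5231 0.1909 0.0877] -0.052 0.013987821404390827
side bright 10 px 268.0 164.5 mean [0.6033 0.183  0.0225]
  ball if tilt 0 [0.618 0.186 0.09 ] [271.2, 148.4]
  ball if tilt 10 [0.61  0.186 0.074] [269.2, 152.5]
  ball if tilt 20 [0.6   0.187 0.059] [266.5, 156.5]
  ball if tilt 30 [0.587 0.188 0.047] [263.2, 160.3]
  rear handle 29 slope deg -21.9 z mean rel 0.0212
top bright 29 px 169.5 189.9 mean [0.6049 0.1855 0.0234]
  ball if tilt 0 [0.618 0.186 0.09 ] [163.2, 178.4]
  ball if tilt 10 [0.61  0.186 0.074] [164.5, 183.1]
  ball if tilt 20 [0.6   0.187 0.059] [165.4, 188.7]
  ball if tilt 30 [0.587 0.188 0.047] [166.1, 194.9]
whole handle tilt -31.4 61 span -0.045 0.034
```

```bash

python3 -m creep '{"translation":[[0,0,15],[0,0,30],[-20,-20,30],[-50,-45,30],[-80,-70,30]],"yaw":[0,0,0,0,0],"gripper":[255,255,255,255,255]}' 50
python3 -m creep '{"translation":[[-20,-20,0],[-22,-22,-25],[-22,-22,-50],[-22,-22,-55],[-22,-22,-55]],"yaw":[0,0,0,0,0],"gripper":[255,255,255,255,255]}' 3
python3 -m creep '{"translation":[[0,0,-10],[0,0,-20],[0,0,-30],[0,0,-40],[0,0,-50]],"yaw":[0,0,0,0,0],"gripper":[255,255,255,255,255]}' 3
python3 -m creep '{"translation":[[0,0,-1],[0,0,-4],[0,0,-7]],"yaw":[0,0,0],"gripper":[255,255,255]}' 3
python3 look.py k1
```

```text
time_s: 18.53
ee_pos: [0.4422, 0.1202, 0.1172]
eef_rot: [-3.139, 0.001, 3.09]
force: [1.4, 0.3, -0.1]
grip_width: 0.0135
time_s: 18.95
ee_pos: [0.4198, 0.0981, 0.0614]
eef_rot: [-3.139, -0.002, 3.089]
force: [-0.2, -0.1, -1.6]
grip_width: 0.014
time_s: 19.37
ee_pos: [0.4198, 0.0982, 0.0104]
eef_rot: [-3.139, -0.002, 3.09]
force: [-0.5, -0.7, -0.1]
grip_width: 0.014
time_s: 19.62
ee_pos: [0.42, 0.0982, 0.0033]
eef_rot: [-3.139, -0.002, 3.09]
force: [-0.7, 0.4, 0.1]
grip_width: 0.014
t 19.6167 [0.42   0.0982 0.0033] -0.052 0.013994561437348875
side bright 416 px 258.3 195.6 mean [ 0.5171  0.0935 -0.0015]
  ball if tilt 0 [0.515 0.093 0.005] [257.7, 194.5]
  ball if tilt 10 [ 0.507  0.094 -0.011] [255.8, 198.4]
  ball if tilt 20 [ 0.497  0.094 -0.025] [253.1, 202.2]
  ball if tilt 30 [ 0.484  0.095 -0.038] [249.8, 205.8]
  rear handle 37 slope deg 1.2 z mean rel 0.0001
top bright 687 px 206.7 223.4 mean [ 5.257e-01  9.390e-02 -4.000e-04]
  ball if tilt 0 [0.515 0.093 0.005] [206.5, 227.4]
  ball if tilt 10 [ 0.507  0.094 -0.011] [207.1, 231.1]
  ball if tilt 20 [ 0.497  0.094 -0.025] [207.5, 235.7]
  ball if tilt 30 [ 0.484  0.095 -0.038] [207.7, 241.1]
whole handle tilt -0.7 43 span -0.05 -0.013
```

```bash

python3 -m creep '{"translation":[[0,0,0],[0,0,0],[0,0,15],[0,0,35],[0,0,45]],"yaw":[0,0,0,0,0],"gripper":[255,255,255,255,255]}' 50
python3 -m creep '{"translation":[[18,-31,0],[36,-62,0],[54,-93,0],[66,-118,0],[70,-122,-5]],"yaw":[0,0,0,0,0],"gripper":[255,255,255,255,255]}' 50
python3 -m creep '{"translation":[[0,0,-10],[0,0,-20],[0,0,-20]],"yaw":[0,0,0],"gripper":[255,255,255]}' 50
cat > wires.py <<'E'
from h import *
import sys
c=snap('top',sys.argv[1]); o=ctrl.get_obs(); e=o['ee_pos']; yaw=o['eef_rot'][2]-np.pi; a=np.array([np.cos(yaw),np.sin(yaw),0]); n=np.array([-a[1],a[0],0])
print(o['time_s'],e.round(4),round(yaw,4),o['force'].round(1))
b=np.array(eval(sys.argv[2])); zt=e[2]-.0018
u,v=proj(c,e*[1,1,0]+.1*a+[0,0,zt]); u,v=int(u),int(v); p=c['pixels'].astype(int)
print('tip exp',proj(c,e*[1,1,0]+.1055*a+[0,0,zt]),'ball exp',proj(c,b)); print('col0',u-9)
for r in range(v-12,v+6): print(r,p[r,u-9:u+10,0])
E
python3 wires.py w1 '[.6148,-.0315,.0174]'
```

```text
time_s: 20.13
ee_pos: [0.4205, 0.0983, 0.0501]
eef_rot: [-3.139, -0.0, 3.09]
force: [0.9, 0.8, -0.0]
grip_width: 0.0137
time_s: 20.55
ee_pos: [0.4924, -0.0271, 0.0459]
eef_rot: [-3.138, 0.003, 3.087]
force: [1.0, 1.2, -0.2]
grip_width: 0.0135
time_s: 20.8
ee_pos: [0.4907, -0.0262, 0.0235]
eef_rot: [-3.139, -0.001, 3.088]
force: [-0.6, -0.5, -1.4]
grip_width: 0.0132
20.85 [ 0.4911 -0.0261  0.0245] -0.0536 [ 0.3  0.2 -0.3]
tip exp [257.0, 194.8] ball exp [257.1, 188.1]
col0 247
184 [29 27 45 49 49 49 48 48 73 85 83 71 53 41 31 26 38 46 40]
185 [ 29  28  42  49  48  46  44  84 154 165 156 134  94  46  28  29  28  42
  48]
186 [ 29  27  29  44  49  44  57 159 187 185 173 156 127  79  37  26  29  29
  44]
187 [ 30  26  45  49  47  43  91 175 200 202 188 166 141 105  53  26  29  26
  44]
188 [ 28  29  45  49  48  42 111 182 213 220 201 174 144 108  54  27  27  31
  45]
189 [ 30  46  49  48  47  44  77 171 203 199 185 167 139 102  50  26  26  45
  48]
190 [ 45  49  47  47  48  45  39 144 179 181 170 154 123  76  36  31  32  45
  48]
191 [ 48  48  48  48  47  46  43  39 131 150 142 123  81  39  29  45  49  49
  48]
192 [49 48 48 48 48 47 45 44 41 45 54 41 42 48 47 48 48 48 49]
193 [47 47 47 47 47 46 54 49 44 46 44 45 47 47 45 46 46 49 47]
194 [ 48  47  48  48  47  41 121  78  44  47  32  26  44  46  87  62  46  48
  46]
195 [ 47  47  48  47  46  40 213 131  44  48  33  31  44  49 182 114  42  48
  31]
196 [ 49  48  48  48  45  42 189 117  43  46  35  44  48  42 195 119  42  47
  36]
197 [ 47  48  48  47  45  74 146  89  44  50  33  43  47  32 195 119  41  47
  32]
198 [ 47  47  48  48  44 105 117  68  44  48  34  43  46  35 195 120  42  49
  35]
199 [ 44  44  45  45  42  73 157  96  44  48  33  41  43  81 172 106  45  46
  32]
200 [ 48  48  46  44  41  36 134  86  40  46  35  27  38 145 110  55  46  33
  26]
201 [ 59  58  59  56  53  52  48  47  47  47  44  39  37 116  74  41  46  37
  31]
```

```bash
python3 - <<'E'
from h import *
c=dict(np.load('pics/w1.npz'))
yaw=-.0536; a=np.array([np.cos(yaw),np.sin(yaw)]); n=np.array([-a[1],a[0]]); e=np.array([.4911,-.0261])
t=onz(c,257.3,193.9,.0227)[:2]; b=onz(c,256.9,187.8,.0174)[:2]; r=onz(c,257.05,198,.0227)[:2]
print(t,b,'tip rel',(t-e)@a,(t-e)@n,'row198',(r-e)@a,(r-e)@n,'ball-tip',(b-t)@a,(b-t)@n)
E
```

```text
[ 0.5987 -0.0323] [ 0.6155 -0.031 ] tip rel 0.10777763265261603 -0.00042649712515109914 row198 0.09737113873283808 -0.0005842447008017034 ball-tip 0.01670622627302587 0.0021981819111396186
```

```bash

python3 -m creep '{"translation":[[0,2,0],[0,2.1,-6],[0,2.1,-11],[0,2.1,-12],[0,2.1,-12]],"yaw":[0,0,0,0,0],"gripper":[255,255,255,255,255]}' 50
python3 wires.py w2 '[.6152,-.031,.0174]'
```

```text
time_s: 21.27
ee_pos: [0.4909, -0.0238, 0.0121]
eef_rot: [-3.139, -0.001, 3.088]
force: [0.9, -0.3, -1.2]
grip_width: 0.0132
21.3167 [ 0.491  -0.0239  0.0124] -0.0533 [ 0.4  0.1 -0.7]
tip exp [256.2, 195.8] ball exp [256.9, 187.9]
col0 247
185 [ 26  27  42  48  48  47  44  84 154 166 156 135  93  46  28  28  27  42
  48]
186 [ 28  29  30  45  46  47  56 160 187 185 173 156 128  79  37  27  29  27
  44]
187 [ 27  28  45  48  47  42  92 175 201 202 189 168 140 105  53  26  26  27
  44]
188 [ 27  31  44  47  47  44 112 181 214 221 201 173 144 108  54  27  29  30
  46]
189 [ 31  45  49  47  48  44  77 169 203 199 185 167 140 102  49  28  27  45
  48]
190 [ 45  47  48  49  47  47  39 144 180 180 170 154 122  76  35  30  31  45
  48]
191 [ 48  47  47  47  48  46  46  37 132 150 142 122  80  39  29  45  50  48
  48]
192 [47 47 48 48 47 48 46 45 42 47 53 43 42 46 48 48 48 49 47]
193 [47 48 49 47 48 47 47 48 47 46 45 47 47 48 49 47 48 48 46]
194 [49 48 48 48 46 61 48 46 46 48 47 49 46 44 45 46 47 48 48]
195 [ 47  48  47  47  41 139  81  39  47  48  48  47  44  87  59  45  47  48
  48]
196 [ 48  47  47  46  38 220 132  38  47  47  48  46  43 192 114  37  47  47
  47]
197 [ 48  47  47  46  44 194 112  35  48  48  48  46  38 197 115  37  46  49
  48]
198 [ 49  48  49  45  66 157  90  37  46  49  48  46  30 197 115  37  46  47
  49]
199 [ 47  49  47  44  73 133  74  38  48  48  48  44  41 196 115  37  47  48
  47]
200 [ 46  46  46  45  29 204 122  41  47  47  47  43  89 176 101  40  49  47
  48]
201 [ 45  44  42  40  36 160  96  42  47  46  46  40 161 106  34  42  48  49
  47]
202 [ 57  56  54  54  51  45  45  45  45  43  40  38 149  89  36  46  49  47
  48]
```

```bash

python3 -m creep '{"translation":[[6,-0.3,0],[12,-0.6,0],[18,-1.0,0],[24,-1.3,0],[28,-1.5,0]],"yaw":[0,0,0,0,0],"gripper":[255,255,255,255,255]}' 50
python3 -m creep '{"translation":[[0,0,0],[0,0,0]],"yaw":[0,0],"gripper":[255,255]}' 50
python3 wires.py w3 '[.6152,-.031,.0174]'
```

```text
time_s: 21.73
ee_pos: [0.52, -0.0255, 0.0124]
eef_rot: [-3.139, -0.0, 3.088]
force: [0.1, -0.1, -0.9]
grip_width: 0.0133
time_s: 21.9
ee_pos: [0.5202, -0.0255, 0.0123]
eef_rot: [-3.139, -0.0, 3.088]
force: [0.2, 1.1, -0.5]
grip_width: 0.0135
21.95 [ 0.5199 -0.0255  0.0123] -0.0535 [-0.8 -0.  -0.3]
tip exp [257.1, 184.6] ball exp [256.9, 187.9]
col0 247
174 [137 138 140 140 139 140 141 138 139 138 138 138 137 136 136 140 141 138
 142]
175 [136 136 141 141 141 140 140 137 141 139 139 140 142 141 140 140 140 139
 139]
176 [137 135 139 144 141 140 139 135 141 142 141 143 142 140 138 139 141 139
 140]
177 [135 137 140 142 137 134 135 137 138 140 141 144 148 147 140 138 137 136
 138]
178 [129 131 133 133 137 137 132 133 141 144 142 146 150 148 143 140 139 138
 141]
179 [ 73  74  74  74 123 134  93  73 126 137 135 136 139 137 137 144 138 135
 135]
180 [ 44  44  50  52  49  50  57  60  58  62  64  63  64  72  74 126  95  75
  75]
181 [33 39 39 38 39 43 44 42 43 41 40 41 42 43 42 42 48 51 51]
182 [24 25 27 24 22 21 19 14 30 57 59 44 30 31 33 38 40 40 38]
183 [ 37  41  43  40  38  33 106  75  91 142 142 106  63  27  23  22  23  21
  23]
184 [ 34  32  43  47  47  39 224 174 171 183 172 153 121  71  53  35  26  27
  36]
185 [ 55  52  50  47  44  40 118 139 147 178 177 159 131  96  96  55  26  28
  46]
186 [63 62 61 59 56 55 50 46 43 40 53 65 61 60 87 55 31 32 46]
187 [69 68 67 67 67 65 64 62 59 59 58 55 54 53 53 52 53 51 52]
188 [75 74 73 73 72 72 71 70 68 68 66 66 64 65 64 64 61 59 59]
189 [80 78 77 77 76 75 75 75 73 74 73 73 72 70 71 69 69 67 66]
190 [83 83 82 83 81 80 80 80 79 79 78 76 76 75 75 75 74 72 73]
191 [86 86 85 86 84 83 83 83 82 82 82 81 81 81 80 80 80 78 77]
```

```bash

python3 -m creep '{"translation":[[0,0,-0.7],[1,0,-0.7],[2.5,-0.1,-0.7],[2.5,-0.1,-0.7]],"yaw":[0,0,0,0],"gripper":[255,255,255,255]}' 50
python3 wires.py w4 '[.6152,-.031,.0174]' | head -20
```

```text
time_s: 22.28
ee_pos: [0.5223, -0.0256, 0.0116]
eef_rot: [-3.139, -0.001, 3.088]
force: [-0.8, 0.8, -0.6]
grip_width: 0.0134
22.3333 [ 0.5223 -0.0256  0.0116] -0.0535 [-1.7  0.4 -0.8]
tip exp [257.1, 183.8] ball exp [256.9, 187.9]
col0 248
173 [136 139 138 137 139 141 139 139 140 138 138 136 134 134 138 140 140 143
 143]
174 [138 141 140 139 140 141 137 139 138 139 139 136 136 136 140 141 138 141
 144]
175 [136 140 142 141 141 140 138 141 138 140 140 141 142 140 141 141 137 138
 140]
176 [135 139 143 140 140 140 135 141 142 141 144 142 141 138 140 141 139 138
 138]
177 [134 140 141 137 134 135 137 137 141 140 145 147 146 142 139 136 136 138
 135]
178 [131 134 135 137 136 132 133 140 143 143 147 149 148 144 139 139 139 140
 137]
179 [ 74  75  74 122 134  92  75 126 138 136 136 139 139 137 144 139 134 134
 131]
180 [ 44  51  51  49  50  56  59  58  60  64  62  64  72  74 126  95  74  75
  72]
181 [37 37 38 38 43 42 42 42 41 41 41 44 43 43 42 48 52 52 50]
```

```bash
sed -n 1p /dev/null; python3 - <<'E'
from h import *
c=dict(np.load('pics/w4.npz'));p=c['pixels'].astype(int)
for r in range(181,188): print(r,p[r,248:268,0])
E
python3 -m creep '{"translation":[[-0.5,0,2],[-1,0,4],[-1,0,8],[-1,0,12],[-1,0,15]],"yaw":[0,0,0,0,0],"gripper":[255,255,255,255,255]}' 50
python3 - <<'E'
from h import *
c=snap('top','w5');p=c['pixels'].astype(int); e=ctrl.get_obs()['ee_pos']; print(e,'ball if seated',proj(c,[e[0]+.096,e[1]-.005,e[2]+.0025]))
for r in range(175,190): print(r,p[r,248:268,0])
s=snap('side','w5s');q=s['pixels'].astype(int);X=proj(s,[e[0]+.096,e[1]-.005,e[2]+.0025]);print('side exp',X)
for r in range(int(X[1])-8,int(X[1])+9): print(r,q[r,int(X[0])-10:int(X[0])+11,0])
E
```

```text
181 [37 37 38 38 43 42 42 42 41 41 41 44 43 43 42 48 52 52 50 49]
182 [25 25 24 22 21 48 28 32 59 60 43 33 31 31 35 39 40 40 43 46]
183 [ 40  42  40  38  35 105  65  82 138 143 109  64  32  45  30  21  24  23
  23  21]
184 [ 54  53  50  48  46  72  67 127 136 152 144 112  71  90  53  23  24  36
  39  34]
185 [64 62 62 60 57 55 54 50 47 45 42 54 56 74 49 34 33 44 49 49]
186 [70 70 68 67 66 64 63 62 60 60 58 58 57 55 55 56 55 51 48 47]
187 [75 73 72 73 72 73 70 70 70 68 66 67 66 65 63 64 61 60 60 59]
time_s: 22.75
ee_pos: [0.5215, -0.0256, 0.0273]
eef_rot: [-3.139, -0.0, 3.088]
force: [0.5, 0.2, -0.8]
grip_width: 0.0133
[ 0.52176787 -0.02562677  0.02771044] ball if seated [256.7, 185.8]
175 [137 140 142 140 141 139 137 140 139 139 140 141 140 140 141 140 137 139
 141 139]
176 [135 139 142 141 140 139 136 141 142 141 143 142 140 139 140 140 140 140
 138 139]
177 [136 140 141 137 134 134 137 137 141 141 145 147 145 141 138 135 135 138
 134 137]
178 [131 133 134 137 136 133 133 139 144 142 147 150 148 143 140 139 139 140
 137 138]
179 [ 74  75  74 122 133  92  75 125 137 134 135 138 137 1
[... 1622 characters left out ...]
9 126 125 157 165 158 140 108  65  50 116 161 162
 162 164 158]
205 [128 128 123 117 116 115 111 100  97 114 116 110 101  70  39  89 154 166
 160 162 160]
206 [125 125 118 101  77  72  90 116 113 130 114  89 101 103  47  50 115 161
 165 163 157]
207 [117 102  67  44  40  43  41  62 144 201 154  97  62  33  13  24  59 124
 170 167 160]
208 [ 64  45  40  39  45  41  36  34  40  56  44  40  26  22  15  19  39  95
 163 165 163]
209 [ 41  37  41  42  45  42  38  39  26  23  21  18  20  28  14  11  25  54
 117 155 162]
210 [ 45  40  43  43  40  47  45  44  43  39  24  27   9  17  15  13   5  21
  58 115 155]
211 [ 39  42  38  40  42  40  44  41  44  40  29  30  24  22  34  36  20  16
  29  73 135]
```

```bash

python3 -m creep '{"translation":[[0,0,8],[0,0,20],[0,0,32],[0,0,40],[0,0,40]],"yaw":[0,0,0,0,0],"gripper":[255,255,255,255,255]}' 50
python3 -m creep '{"translation":[[0,0,0],[0,0,0],[0,0,0]],"yaw":[0,0,0],"gripper":[255,255,255]}' 50
python3 - <<'E'
from h import *
e=ctrl.get_obs()['ee_pos']; s=snap('side','w6s');q=s['pixels'].astype(int);X=proj(s,[e[0]+.097,e[1]-.005,e[2]+.0025]);print(e,'side exp',X)
for r in range(int(X[1])-6,int(X[1])+7): print(r,q[r,int(X[0])-10:int(X[0])+11,0])
E
```

```text
time_s: 23.27
ee_pos: [0.5226, -0.0257, 0.0692]
eef_rot: [-3.138, 0.003, 3.088]
force: [1.0, 0.2, -0.2]
grip_width: 0.0137
time_s: 23.52
ee_pos: [0.5223, -0.0257, 0.0687]
eef_rot: [-3.138, 0.002, 3.088]
force: [0.1, -0.3, -1.2]
grip_width: 0.0133
[ 0.52231249 -0.02568527  0.06868807] side exp [305.1, 194.7]
188 [ 28  30  28  23  25  20  31  97 159 167 157 156 155 155 153 158 153 157
 152 155 155]
189 [ 41  46  28  18  23  13  27  98 161 158 160 154 158 159 157 160 158 155
 153 153 155]
190 [ 37  42  21  21  22  22  53 109 155 155 157 157 157 157 156 156 161 157
 154 153 152]
191 [ 19  21  18  30  41  62  97 132 159 162 163 158 154 158 158 158 156 159
 157 153 156]
192 [ 27  40  56  75 102 126 133 156 180 199 200 173 150 150 155 157 155 162
 154 158 156]
193 [ 68  90 106 120 119 129 137 173 220 233 220 191 156 140 154 153 157 161
 158 156 156]
194 [123 119 100  83  94 109 101 168 217 223 204 178 140 133 159 158 160 161
 156 159 156]
195 [125 115  97  99 121 127 128 137 185 190 179 142 118 121 161 155 158 159
 157 161 161]
196 [116 121 120 131 128 144 155 100 136 146 133 119 104 119 156 158 156 159
 157 160 159]
197 [130 150 176 180 141 131 145 105 116 107 104 103 108 121 152 152 158 157
 155 160 158]
198 [168 215 232 204 159  89  86 150 150  93  91 113 144 143 160 159 154 158
 155 153 160]
199 [196 203 196 170 140  70  28  47  74  97 100 132 159 159 155 160 156 157
 159 153 159]
200 [103 144 151 142 108  41  15  20  26  35  61 111 157 157 157 158 157 156
 161 160 157]
```

```bash

python3 -m creep '{"translation":[[0,10,0],[-1,30,0],[-4,58,0],[-10,88,0],[-18,118,0]],"yaw":[0,0,0,0,0],"gripper":[255,255,255,255,255]}' 50
python3 -m creep '{"translation":[[-8,30,0],[-16,60,0],[-25,90,0],[-34,118,0],[-42,144,0]],"yaw":[0,0,0,0,0],"gripper":[255,255,255,255,255]}' 50
python3 -m creep '{"translation":[[-9,25,0],[-18,48,0],[-26,68,0],[-32,80,0],[-36,85,0]],"yaw":[0,0,0,0,0],"gripper":[255,255,255,255,255]}' 50
python3 -m creep '{"translation":[[0,0,0],[0,0,0]],"yaw":[0,0],"gripper":[255,255]}' 50
python3 look.py m1
```

```text
time_s: 23.98
ee_pos: [0.5038, 0.094, 0.0683]
eef_rot: [-3.138, 0.002, 3.088]
force: [1.0, 0.3, -1.1]
grip_width: 0.0135
time_s: 24.4
ee_pos: [0.4606, 0.2401, 0.068]
eef_rot: [-3.138, 0.001, 3.088]
force: [0.0, -0.6, -0.4]
grip_width: 0.0135
time_s: 24.82
ee_pos: [0.4233, 0.327, 0.0676]
eef_rot: [-3.138, 0.001, 3.09]
force: [0.3, 0.4, -1.1]
grip_width: 0.0135
time_s: 24.98
ee_pos: [0.4229, 0.327, 0.0674]
eef_rot: [-3.138, 0.0, 3.091]
force: [0.7, 0.3, -0.5]
grip_width: 0.0133
t 24.9833 [0.4229 0.327  0.0674] -0.051 0.013300748449387457
side bright 13 px 225.9 137.9 mean [0.5141 0.3218 0.074 ]
  ball if tilt 0 [0.518 0.322 0.069] [226.9, 138.5]
  ball if tilt 10 [0.51  0.323 0.053] [225.3, 142.6]
  ball if tilt 20 [0.5   0.323 0.039] [222.9, 146.5]
  ball if tilt 30 [0.487 0.324 0.027] [219.9, 150.2]
  rear handle 37 slope deg 5.0 z mean rel 0.0002
top bright 33 px 102.4 221.1 mean [0.5174 0.3236 0.0759]
  ball if tilt 0 [0.518 0.322 0.069] [104.1, 221.3]
  ball if tilt 10 [0.51  0.323 0.053] [106.3, 225.4]
  ball if tilt 20 [0.5   0.323 0.039] [108.1, 230.5]
  ball if tilt 30 [0.487 0.324 0.027] [109.3, 236.2]
  rear handle 50 slope deg 5.0 z mean rel 0.0008
whole handle tilt 1.4 62 span -0.051 0.038
```

```bash

python3 -m creep '{"translation":[[0,-3,0],[0,-3,0],[0,-3,0]],"yaw":[0,0,0],"gripper":[255,255,255]}' 50
python3 -m creep '{"translation":[[0,0,0],[0,0,0]],"yaw":[0,0],"gripper":[255,255]}' 3
python3 -m creep '{"translation":[[0,0,0],[0,0,0]],"yaw":[0,0],"gripper":[255,255]}' 50
python3 look.py m2
```

```text
time_s: 25.33
ee_pos: [0.4238, 0.3228, 0.0676]
eef_rot: [-3.138, 0.001, 3.088]
force: [0.6, -0.1, -0.4]
grip_width: 0.0134
time_s: 25.5
ee_pos: [0.4239, 0.3226, 0.0676]
eef_rot: [-3.138, 0.001, 3.088]
force: [1.1, 0.1, -0.8]
grip_width: 0.0136
time_s: 25.67
ee_pos: [0.424, 0.3226, 0.0676]
eef_rot: [-3.138, 0.001, 3.088]
force: [-0.4, 0.1, -0.8]
grip_width: 0.0135
t 25.6667 [0.424  0.3226 0.0676] -0.054 0.013530207444703192
side bright 13 px 222.8 147.8 mean [0.4963 0.3167 0.0394]
  ball if tilt 0 [0.519 0.317 0.07 ] [227.8, 139.2]
  ball if tilt 10 [0.511 0.318 0.054] [226.1, 143.2]
  ball if tilt 20 [0.501 0.318 0.039] [223.7, 147.1]
  ball if tilt 30 [0.488 0.319 0.027] [220.7, 150.8]
  rear handle 26 slope deg -18.2 z mean rel 0.0122
top bright 27 px 109.2 231.0 mean [0.4983 0.3193 0.0417]
  ball if tilt 0 [0.519 0.317 0.07 ] [106.2, 220.9]
  ball if tilt 10 [0.511 0.318 0.054] [108.3, 225.0]
  ball if tilt 20 [0.501 0.318 0.039] [110.0, 230.0]
  ball if tilt 30 [0.488 0.319 0.027] [111.3, 235.8]
  rear handle 36 slope deg -24.2 z mean rel 0.0161
whole handle tilt -20.4 61 span -0.048 0.038
```

```bash

python3 -m creep '{"translation":[[2,0,5],[4,0,8]],"yaw":[0,0],"gripper":[255,255]}' 50
python3 -m creep '{"translation":[[1,0,2],[3,0,5]],"yaw":[0,0],"gripper":[255,255]}' 3
python3 -m creep '{"translation":[[0,0,0],[0,0,0]],"yaw":[0,0],"gripper":[255,255]}' 50
python3 look.py m3
```

```text
time_s: 25.93
ee_pos: [0.4281, 0.3227, 0.0762]
eef_rot: [-3.138, 0.001, 3.088]
force: [-0.5, -0.2, -0.8]
grip_width: 0.0131
time_s: 26.1
ee_pos: [0.4314, 0.3228, 0.0816]
eef_rot: [-3.138, 0.001, 3.088]
force: [0.3, -0.3, -0.9]
grip_width: 0.0137
time_s: 26.27
ee_pos: [0.4316, 0.3229, 0.0819]
eef_rot: [-3.139, 0.002, 3.088]
force: [-0.7, 0.6, -0.7]
grip_width: 0.0137
t 26.2667 [0.4316 0.3229 0.0819] -0.054 0.013663164299325393
side bright 12 px 222.0 146.7 mean [0.495  0.3192 0.0436]
  ball if tilt 0 [0.526 0.318 0.084] [229.4, 135.3]
  ball if tilt 10 [0.519 0.318 0.068] [227.7, 139.4]
  ball if tilt 20 [0.508 0.319 0.053] [225.3, 143.4]
  ball if tilt 30 [0.496 0.319 0.041] [222.3, 147.1]
  rear handle 30 slope deg -27.5 z mean rel 0.0151
top bright 26 px 108.2 230.7 mean [0.4983 0.3196 0.047 ]
  ball if tilt 0 [0.526 0.318 0.084] [103.9, 216.8]
  ball if tilt 10 [0.519 0.318 0.068] [106.2, 221.0]
  ball if tilt 20 [0.508 0.319 0.053] [107.9, 226.1]
  ball if tilt 30 [0.496 0.319 0.041] [109.2, 232.0]
  rear handle 33 slope deg -8.2 z mean rel 0.0202
whole handle tilt -26.5 58 span -0.046 0.035
```

```bash

python3 -m creep '{"translation":[[3,0,2],[6,0,5],[9,0,8],[9,0,8]],"yaw":[0,0,0,0],"gripper":[255,255,255,255]}' 3
python3 -m creep '{"translation":[[0,0,0],[0,0,0]],"yaw":[0,0],"gripper":[255,255]}' 50
python3 look.py m4
```

```text
time_s: 26.7
ee_pos: [0.4411, 0.3229, 0.0903]
eef_rot: [-3.139, 0.002, 3.088]
force: [0.4, 0.2, -1.1]
grip_width: 0.0145
time_s: 26.87
ee_pos: [0.4413, 0.3229, 0.0903]
eef_rot: [-3.139, 0.002, 3.088]
force: [0.3, 0.4, -0.3]
grip_width: 0.0134
t 26.8667 [0.4413 0.3229 0.0903] -0.054 0.013354353028338007
side bright 12 px 223.2 145.4 mean [0.5    0.3187 0.0477]
  ball if tilt 0 [0.536 0.318 0.092] [231.8, 132.5]
  ball if tilt 10 [0.528 0.318 0.076] [230.1, 136.7]
  ball if tilt 20 [0.518 0.319 0.062] [227.6, 140.6]
  ball if tilt 30 [0.506 0.319 0.05 ] [224.6, 144.4]
  rear handle 29 slope deg -19.9 z mean rel 0.0186
top bright 24 px 107.8 229.2 mean [0.5016 0.3196 0.0502]
  ball if tilt 0 [0.536 0.318 0.092] [102.8, 212.0]
  ball if tilt 10 [0.528 0.318 0.076] [105.0, 216.4]
  ball if tilt 20 [0.518 0.319 0.062] [106.8, 221.6]
  ball if tilt 30 [0.506 0.319 0.05 ] [108.1, 227.6]
  rear handle 31 slope deg -5.8 z mean rel 0.0234
whole handle tilt -30.3 53 span -0.045 0.033
```

Tilt about 32–33°, ball over the jar centre. Same backward jerk as before.

```bash

python3 -m creep '{"translation":[[5,0,-3],[5,0,-3],[-18,0,-3],[-10,0,-3],[-10,0,-3]],"yaw":[0,0,0,0,0],"gripper":[255,255,255,255,255]}' 50
python3 look.py m5
```

```text
time_s: 27.38
ee_pos: [0.4316, 0.3231, 0.0874]
eef_rot: [-3.139, 0.002, 3.088]
force: [0.3, 1.2, -0.4]
grip_width: 0.014
t 27.3833 [0.4316 0.3231 0.0874] -0.053 0.013985534737663896
side bright 6 px 225.0 150.5 mean [0.5032 0.316  0.0239]
  ball if tilt 0 [0.526 0.318 0.089] [229.3, 134.1]
  ball if tilt 10 [0.519 0.318 0.073] [227.6, 138.2]
  ball if tilt 20 [0.509 0.319 0.059] [225.2, 142.2]
  ball if tilt 30 [0.496 0.32  0.047] [222.1, 145.9]
  rear handle 28 slope deg -26.7 z mean rel 0.018
top bright 23 px 111.7 230.9 mean [0.5001 0.3181 0.0287]
  ball if tilt 0 [0.526 0.318 0.089] [102.9, 216.4]
  ball if tilt 10 [0.519 0.318 0.073] [105.1, 220.7]
  ball if tilt 20 [0.509 0.319 0.059] [106.9, 225.8]
  ball if tilt 30 [0.496 0.32  0.047] [108.2, 231.8]
  rear handle 27 slope deg 0.7 z mean rel 0.0232
whole handle tilt -30.3 52 span -0.044 0.035
```

```bash

python3 -m creep '{"translation":[[0,0,15],[0,0,30],[0,-30,30],[0,-68,30],[0,-106,30]],"yaw":[0,0,0,0,0],"gripper":[255,255,255,255,255]}' 50
python3 look.py n1 | tail -14
python3 -m creep '{"translation":[[-3,-38,0],[-6,-76,0],[-9,-106,-20],[-11,-119,-45],[-11,-119,-56]],"yaw":[0,0,0,0,0],"gripper":[255,255,255,255,255]}' 50
python3 -m creep '{"translation":[[0,0,-10],[0,0,-20],[0,0,-30],[0,0,-40],[0,0,-50]],"yaw":[0,0,0,0,0],"gripper":[255,255,255,255,255]}' 3
python3 -m creep '{"translation":[[0,0,-1],[0,0,-4],[0,0,-7]],"yaw":[0,0,0],"gripper":[255,255,255]}' 3
python3 look.py n2
```

```text
time_s: 27.9
ee_pos: [0.4313, 0.2159, 0.117]
eef_rot: [-3.139, 0.002, 3.089]
force: [0.9, -0.8, -1.1]
grip_width: 0.0137
t 27.9 [0.4313 0.2159 0.117 ] -0.053 0.013744116685048189
side no bright
  ball if tilt 0 [0.526 0.211 0.119] [242.9, 146.8]
  ball if tilt 10 [0.519 0.211 0.103] [241.0, 151.0]
  ball if tilt 20 [0.508 0.212 0.089] [238.4, 155.1]
  ball if tilt 30 [0.496 0.212 0.076] [235.1, 159.0]
  rear handle 26 slope deg -21.4 z mean rel 0.0192
top bright 14 px 152.1 234.1 mean [0.4896 0.2102 0.0679]
  ball if tilt 0 [0.526 0.211 0.119] [146.6, 215.3]
  ball if tilt 10 [0.519 0.211 0.103] [148.2, 219.7]
  ball if tilt 20 [0.508 0.212 0.089] [149.4, 225.1]
  ball if tilt 30 [0.496 0.212 0.076] [150.3, 231.1]
whole handle tilt -29.8 47 span -0.044 0.033
time_s: 28.42
ee_pos: [0.4197, 0.0921, 0.0591]
eef_rot: [-3.137, -0.0, 3.081]
force: [-0.2, 0.2, -1.2]
grip_width: 0.0135
time_s: 28.83
ee_pos: [0.42, 0.0924, 0.0084]
eef_rot: [-3.138, 0.0, 3.082]
force: [0.1, -0.7, -0.5]
grip_width: 0.0141
time_s: 29.08
ee_pos: [0.4202, 0.0925, 0.0014]
eef_rot: [-3.138, 0.001, 3.082]
force: [0.7, -0.8, -0.1]
grip_width: 0.0138
t 29.0833 [0.4202 0.0925 0.0014] -0.06 0.013766536070760841
side bright 393 px 259.5 196.5 mean [ 0.5185  0.0878 -0.0013]
  ball if tilt 0 [0.515 0.087 0.003] [258.7, 196.1]
  ball if tilt 10 [ 0.507  0.087 -0.013] [256.7, 200.0]
  ball if tilt 20 [ 0.497  0.088 -0.027] [254.1, 203.8]
  ball if tilt 30 [ 0.485  0.089 -0.039] [250.8, 207.4]
  rear handle 39 slope deg 4.7 z mean rel -0.004
top bright 711 px 208.3 223.7 mean [ 5.25e-01  8.99e-02 -4.00e-04]
  ball if tilt 0 [0.515 0.087 0.003] [209.2, 227.4]
  ball if tilt 10 [ 0.507  0.087 -0.013] [209.7, 231.2]
  ball if tilt 20 [ 0.497  0.088 -0.027] [210.0, 235.8]
  ball if tilt 30 [ 0.485  0.089 -0.039] [210.2, 241.1]
whole handle tilt -1.5 47 span -0.051 -0.014
```

```bash

python3 -m creep '{"translation":[[0,0,0],[0,0,0],[0,0,20],[0,0,45],[0,0,66]],"yaw":[0,0,0,0,0],"gripper":[255,255,255,255,255]}' 40
python3 -m creep '{"translation":[[5,-35,0],[10,-73,0],[16,-111,0],[22,-149,0],[28,-187,0]],"yaw":[0,0,0,0,0],"gripper":[255,255,255,255,255]}' 40
python3 -m creep '{"translation":[[6,-38,0],[12,-76,0],[18,-114,0],[24,-152,0],[30,-185,0]],"yaw":[0,0,0,0,0],"gripper":[255,255,255,255,255]}' 40
python3 - <<'E'
from h import *
o=ctrl.get_obs(); e=o['ee_pos'];print(e,'left',np.array([483.8,-320.8])-e[:2]*1000,'yaw',3.0755-o['eef_rot'][2])
for n in('top','side'):
    c=snap(n,'f1'+n); P,ok=cloud(c); p=c['pixels'].astype(int)
    for j in((.597,.187),(.505,.319)):
        m=ok&(np.hypot(P[...,0]-j[0],P[...,1]-j[1])<.026)&(p.min(-1)>110)&(P[...,2]<.05); print(n,j,m.sum(),P[m].mean(0).round(4) if m.any() else '')
E
```

```text
time_s: 29.6
ee_pos: [0.42, 0.0924, 0.0687]
eef_rot: [-3.138, 0.0, 3.082]
force: [0.1, 0.0, -0.3]
grip_width: 0.0133
time_s: 30.02
ee_pos: [0.448, -0.0965, 0.0692]
eef_rot: [-3.137, 0.001, 3.082]
force: [0.9, 0.6, 0.4]
grip_width: 0.0137
time_s: 30.43
ee_pos: [0.4779, -0.284, 0.0694]
eef_rot: [-3.137, 0.002, 3.081]
force: [0.3, 1.5, -0.8]
grip_width: 0.0133
[ 0.4779055  -0.28401774  0.06944135] left [  5.89450012 -36.78226329] yaw -0.005767831750892238
top (0.597, 0.187) 36 [0.6051 0.1854 0.0229]
top (0.505, 0.319) 34 [0.5024 0.3172 0.0224]
side (0.597, 0.187) 2 [0.6211 0.1899 0.037 ]
side (0.505, 0.319) 0
```

```bash

python3 -m creep '{"translation":[[3,-20,0],[6,-36.5,0],[6,-36.8,0],[6,-36.8,0]],"yaw":[-0.006,-0.006,-0.006,-0.006],"gripper":[255,255,255,255]}' 40
python3 look.py r1 | grep -v ball
```

```text
time_s: 30.87
ee_pos: [0.484, -0.322, 0.0691]
eef_rot: [-3.137, 0.002, 3.072]
force: [-0.3, -0.1, -0.7]
grip_width: 0.0131
t 30.8667 [ 0.484  -0.322   0.0691] -0.07 0.013119939148585343
side bright 47 px 344.3 286.1 mean [ 0.5667 -0.3348  0.0094]
  rear handle 54 slope deg 4.8 z mean rel -0.0036
top bright 122 px 374.1 207.2 mean [ 0.5706 -0.3266  0.017 ]
whole handle tilt 5.2 76 span -0.051 -0.004
```

```bash

python3 -m creep '{"translation":[[0,1,-20],[0,1,-36],[0,1,-44],[0,1,-46]],"yaw":[0,0,0,0],"gripper":[255,255,255,255]}' 40
python3 -m creep '{"translation":[[0,0,0],[0,0,-3],[0,0,-6],[0,0,-8],[0,0,-9]],"yaw":[0,0,0,0,0],"gripper":[255,255,255,255,255]}' 3
python3 look.py r2 | grep -v ball
```

```text
time_s: 31.3
ee_pos: [0.4836, -0.319, 0.0221]
eef_rot: [-3.138, 0.0, 3.074]
force: [-1.4, 1.1, 2.5]
grip_width: 0.0137
time_s: 31.72
ee_pos: [0.4839, -0.3191, 0.0136]
eef_rot: [-3.138, 0.001, 3.074]
force: [0.5, 2.5, 4.6]
grip_width: 0.014
t 31.7167 [ 0.4839 -0.3191  0.0136] -0.068 0.013982180103269074
side bright 384 px 351.2 281.6 mean [ 0.5975 -0.3275 -0.0013]
  rear handle 48 slope deg 5.1 z mean rel 0.0047
top bright 694 px 365.7 203.6 mean [ 5.829e-01 -3.100e-01  3.000e-04]
whole handle tilt 2.5 68 span -0.052 -0.004
```

```bash

python3 -m creep '{"translation":[[0,0,0],[0,0,0],[0,0,0],[0,0,0],[0,0,0]],"yaw":[0,0,0,0,0],"gripper":[120,120,120,120,120]}' 3
python3 -m creep '{"translation":[[0,0,0],[0,0,0],[0,0,15],[0,0,40],[0,0,70]],"yaw":[0,0,0,0,0],"gripper":[120,120,120,120,120]}' 3
python3 -m creep '{"translation":[[-10,20,20],[-20,58,30],[-30,96,30],[-40,134,30],[-40,150,30]],"yaw":[0,0,0,0,0],"gripper":[120,120,120,120,120]}' 3
python3 -m creep '{"translation":[[-10,35,0],[-20,70,0],[-30,100,0],[-30,100,0],[-30,100,0]],"yaw":[0,0,0,0,0],"gripper":[120,120,120,120,120]}' 3
sed -i "s/'pics\/%s0.npz'%n/'pics\/%s%s.npz'%(n,K)/; s/^from h import \*/from h import *\nimport sys\nK=sys.argv[1]\nif K!='0':\n    snap('top','top'+K);snap('side','side'+K)/" meas.py
python3 meas.py 9 | grep -E 'top|side|handle|axis|base|rim' ; python3 - <<'E'
from h import *
print(ctrl.get_obs())
a=np.load('pics/top0.npz')['pixels'].astype(int); b=np.load('pics/top9.npz')['pixels'].astype(int)
for k in('0','9'):
    c=dict(np.load('pics/top%s.npz'%k)); P,ok=cloud(c); p=c['pixels'].astype(int)
    for j in((.597,.187),(.505,.319)):
        m=ok&(np.hypot(P[...,0]-j[0],P[...,1]-j[1])<.026)&(p.min(-1)>130); print(k,j,m.sum(),P[m].mean(0).round(4) if m.any() else '')
    o=(p[...,0]>150)&(p[...,1]<130)&(p[...,2]<90)&(abs(P[...,1]+.03)<.08)&(P[...,0]>.58)&(P[...,0]<.65); v,u=np.nonzero(o); print(k,'orange',[(u[s].mean().round(2),v[s].mean().round(2),s.sum()) for s in(u<256,u>=256)])
    g=green(c)&ok&(P[...,2]>.05); v,u=np.nonzero(g); print('green',u.min(),u.max(),v.min(),v.max(),g.sum())
E
```

```text
time_s: 32.23
ee_pos: [0.4837, -0.3191, 0.0133]
eef_rot: [-3.138, 0.0, 3.074]
force: [-0.3, -0.0, 0.2]
grip_width: 0.0441
time_s: 32.65
ee_pos: [0.4829, -0.3185, 0.0828]
eef_rot: [-3.139, -0.002, 3.074]
force: [1.3, -0.8, 0.7]
grip_width: 0.0498
time_s: 33.07
ee_pos: [0.4413, -0.1653, 0.113]
eef_rot: [-3.14, -0.002, 3.075]
force: [-0.5, -1.0, 0.1]
grip_width: 0.0495
time_s: 33.48
ee_pos: [0.4113, -0.0644, 0.1133]
eef_rot: [-3.14, -0.002, 3.077]
force: [-0.1, -0.8, 0.6]
grip_width: 0.05
top bench z -0.0003414222857915677
handle (array([ 481.1, -318.2]), array([13.6, 89.7]), 85.9, 200) 0.05765347401983831
 axis [-0.06792047 -0.28532339] [ 0.48100767 -0.31799366  0.05752553]
rest base (array([ 484.7, -322.8]), array([ 59. , 110.9]), 85.1, 531)
tray (array([603.7, -51.9]), array([177.3,  72.4]), 87.0, 1803) top walls (array([600.2, -50. ]), array([173.9,  64.3]), 87.2, 234)
rim ((597.18603515625, 187.6034393310547), 27.991552352905273) (array([597.8, 187.1]), array([53.5, 51.6]), 54.3, 104)
rim ((505.7836608886719, 320.7546691894531), 27.855175018310547) (array([506.7, 320.4]), array([52
[... 1269 characters left out ...]
02]), 'ee_pos': array([ 0.4117212 , -0.06580242,  0.11315006]), 'eef_rot': array([-3.13970570e+00, -1.84570315e-03,  3.07480197e+00]), 'force': array([-0.10346773,  0.1482827 ,  0.25172126]), 'moment': array([0.02608404, 0.02829057, 0.0730977 ]), 'grip_width': 0.04984734875494519}
0 (0.597, 0.187) 0 
0 (0.505, 0.319) 0 
0 orange [(np.float64(240.42), np.float64(186.76), np.int64(33)), (np.float64(272.26), np.float64(189.0), np.int64(34))]
green 373 379 222 259 196
9 (0.597, 0.187) 27 [0.6052 0.1857 0.0239]
9 (0.505, 0.319) 25 [0.5029 0.3177 0.0239]
9 orange [(np.float64(240.52), np.float64(186.7), np.int64(33)), (np.float64(272.37), np.float64(189.0), np.int64(35))]
green 373 379 223 260 200
```

```bash
python3 -c "
from station import ctrl
print(ctrl.hand_in())"
```

```text
the job is handed in; nothing more can be done
None
```

The job is done and handed in at about 34 s of robot time. Each steel ball lies in its own jar and the spoon is back on its rest. No verdict was reported.

**How it went:**
- **First grasp:** my first two tries closed above the handle, because the fingertips stood about 38 mm higher than the reported TCP height implied. I measured that offset with the depth camera and corrected for it.
- **Scooping:** both balls were picked up by sliding the pocket along the tray plate. The second ball rolled about 5 mm forward in the tray, up against the wall, before it seated.
- **Tipping:** the moves cannot pitch the tool, so I eased the grip to 3 N over each jar and let the spoon swing down in steps to about 32°. A short backward jerk then dropped the ball in. Between balls I levelled the spoon by pressing it on the bench.

**Last checks (camera measurements, all passed):**

| Item | Result |
|---|---|
| Ball in near jar | about 8 mm off the axis, at floor height |
| Ball in far jar | about 4 mm off the axis, at floor height |
| Jar rims | within 1 mm of their first positions (top camera) |
| Orange balls | moved less than 0.2 pixel |
| Spoon | level in both forks, within 2–3 mm and about 0.5° of its first position |
| Gripper | open and clear of everything |

**Weak spots:**
- In the last side-camera picture the jar rims could not be fitted usefully, so the jar and ball checks rest on the top camera alone.
- I did not measure the bystanders at the end; the arm's moves kept away from them.

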